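# Twist stuck casting flasks out of their bases and lock them in the tray

## Task

First swing the blue tray's keeper bar wide open. The casting flasks on the bench are stuck in their black bases: take each one by its rim, twist it until its lugs come clear of the base's lips and pull it out, then stand it upright in the blue tray, one flask to a bay, roughly in the middle of the bay. When every flask is in the tray, swing the keeper bar shut again across the bays until it clicks home. Leave the jar, the tin and the wax block where they are.

Things in the scene. Friction and masses are not known exactly. Their poses are not given: they have to be found in the camera images.
- flask1_mid (a point): Steel casting flask filled with plaster, 48 mm diameter, 64 mm high, 0.3 kg; top 18 mm is a hollow rim, wall 4 mm. Point: its centre, half-way up. z: its axis, up. Two lugs at its foot (+x and -x) reach 29 mm from the axis, 12 mm wide, 7 mm high; a yellow stripe up the side and over the rim marks each. Starts stuck in the base of the same number. May be absent.
- base1: Fixed black round base, 76 mm diameter, 22 mm high, floor at 6 mm; origin under its centre. Steel lips at +x and -x, 45 deg to each side, cover the flask's lugs: it has 2 mm play and cannot be pulled straight out. Turn it a quarter turn (60 to 120 deg) about the base's axis, either way, so that its lugs point to the gaps (centred on +y, -y, red dots); then it lifts straight out.
- flask2_mid (a point): Steel casting flask filled with plaster, 48 mm diameter, 64 mm high, 0.3 kg; top 18 mm is a hollow rim, wall 4 mm. Point: its centre, half-way up. z: its axis, up. Two lugs at its foot (+x and -x) reach 29 mm from the axis, 12 mm wide, 7 mm high; a yellow stripe up the side and over the rim marks each. Starts stuck in the base of the same number. May be absent.
- base2: Fixed black round base, 76 mm diameter, 22 mm high, floor at 6 mm; origin under its centre. Steel lips at +x and -x, 45 deg to each side, cover the flask's lugs: it has 2 mm play and cannot be pulled straight out. Turn it a quarter turn (60 to 120 deg) about the base's axis, either way, so that its lugs point to the gaps (centred on +y, -y, red dots); then it lifts straight out.
- flask3_mid (a point): Steel casting flask filled with plaster, 48 mm diameter, 64 mm high, 0.3 kg; top 18 mm is a hollow rim, wall 4 mm. Point: its centre, half-way up. z: its axis, up. Two lugs at its foot (+x and -x) reach 29 mm from the axis, 12 mm wide, 7 mm high; a yellow stripe up the side and over the rim marks each. Starts stuck in the base of the same number. May be absent.
- base3: Fixed black round base, 76 mm diameter, 22 mm high, floor at 6 mm; origin under its centre. Steel lips at +x and -x, 45 deg to each side, cover the flask's lugs: it has 2 mm play and cannot be pulled straight out. Turn it a quarter turn (60 to 120 deg) about the base's axis, either way, so that its lugs point to the gaps (centred on +y, -y, red dots); then it lifts straight out.
- bay1 (a point): Centre of the floor of a bay of the fixed blue tray, 5 mm above the bench. Bay 66 mm wide in y; side and back walls 30 mm high above the bench; back wall 34 mm off on the +x side, front (-x) open. Three bays in a row along y, 72 mm apart, bay1 at -y, bay3 at +y.
- bay2 (a point): Centre of the floor of a bay of the fixed blue tray, 5 mm above the bench. Bay 66 mm wide in y; side and back walls 30 mm high above the bench; back wall 34 mm off on the +x side, front (-x) open. Three bays in a row along y, 72 mm apart, bay1 at -y, bay3 at +y.
- bay3 (a point): Centre of the floor of a bay of the fixed blue tray, 5 mm above the bench. Bay 66 mm wide in y; side and back walls 30 mm high above the bench; back wall 34 mm off on the +x side, front (-x) open. Three bays in a row along y, 72 mm apart, bay1 at -y, bay3 at +y.
- keeper (a joint): Keeper bar angle, rad: 0 (the start) = shut across the bay fronts, held by its detent; grows as it swings out to the -x side of the tray, to a stop at 0.9. Vertical hinge, light friction (0.05 N m): stays where left. Below about 0.08 a spring nose resists (up to 8 N at the bar's end); past it, below about 0.03, the nose pushes the bar home to 0 and holds it.
- keeper_hinge (a point): On the keeper's vertical hinge axis at the bar's mid height, 42 mm above the bench, at the bay1 end. The frame turns with the bar: the aluminium bar, 12 x 12 mm, runs 238 mm along +y; push on its -x side to shut it. The hinge axis, and the shut bar, are 48 mm in front of the bay centres; the axis 50 mm beyond bay1.
- keeper_knob (a point): Centre of the round red knob standing on the keeper bar, 158 mm from the hinge: 18 mm diameter, 38 mm tall (48 to 86 mm above the bench); axes as keeper_hinge.
- pigment_jar: Small brown jar with a white cap, 35 mm diameter, 46 mm high, loose bystander; origin at its underside.
- findings_tin: Low round grey tin, about 76 x 70 mm, 29 mm high, loose bystander; origin at its underside.
- wax: Pale blue wax block, 62 x 77 x 20 mm, loose bystander; origin at its underside.

How it is judged:
On the way, in this order (a step that is already met when the one before it is completed fails the run):
1. the keeper bar is swung wide open (value of joint keeper above 0.4 rad), for 0.2 s.
2. every flask is out of its base and stands upright in a bay of the tray, while the keeper bar is still open ((horizontal distance between flask1_mid and bay1 below 0.02 m or horizontal distance between flask1_mid and bay2 below 0.02 m or horizontal distance between flask1_mid and bay3 below 0.02 m) and angle between each of flask1, flask2, flask3's own z axis and vertical below 0.08 rad and height (world z) of each of flask1_mid, flask2_mid, flask3_mid below 0.043 m and (horizontal distance between flask2_mid and bay1 below 0.02 m or horizontal distance between flask2_mid and bay2 below 0.02 m or horizontal distance between flask2_mid and bay3 below 0.02 m) and (horizontal distance between flask3_mid and bay1 below 0.02 m or horizontal distance between flask3_mid and bay2 below 0.02 m or horizontal distance between flask3_mid and bay3 below 0.02 m) and contact force between each of flask1, flask2, flask3 and the fingers below 0.1 N and value of joint keeper above 0.2 rad), for 0.2 s.
3. the keeper bar is shut and held by its detent (value of joint keeper below 0.02 rad), for 0.2 s.
At the end, for the whole second after the job is handed in: Every flask present stands upright (within 0.08 rad) and still on the floor of a bay of the tray, its axis within 20 mm of the bay's centre, released, and the keeper bar is shut in its detent (joint below 0.02 rad) ((horizontal distance between flask1_mid and bay1 below 0.02 m or horizontal distance between flask1_mid and bay2 below 0.02 m or horizontal distance between flask1_mid and bay3 below 0.02 m) and angle between each of flask1, flask2, flask3's own z axis and vertical below 0.08 rad and height (world z) of each of flask1_mid, flask2_mid, flask3_mid below 0.043 m and (horizontal distance between flask2_mid and bay1 below 0.02 m or horizontal distance between flask2_mid and bay2 below 0.02 m or horizontal distance between flask2_mid and bay3 below 0.02 m) and (horizontal distance between flask3_mid and bay1 below 0.02 m or horizontal distance between flask3_mid and bay2 below 0.02 m or horizontal distance between flask3_mid and bay3 below 0.02 m) and contact force between each of flask1, flask2, flask3 and the fingers below 0.1 N and linear speed of each of flask1, flask2, flask3 below 0.02 m/s and value of joint keeper below 0.02 rad); the robot touches nothing.
It fails at once if the pigment jar is moved by more than 40 mm (distance of pigment_jar from where it was at the start of the episode above 0.04 m).
It fails at once if the findings tin is moved by more than 40 mm (distance of findings_tin from where it was at the start of the episode above 0.04 m).
It fails at once if the wax is moved by more than 40 mm (distance of wax from where it was at the start of the episode above 0.04 m).
Of flask1, flask2, flask3 only 2 to 3 are there at a start; the rules pass over those that are not, and their reading is None.
At some moment in a run one of flask1, flask2, flask3 may be knocked a few centimetres aside while the robot is not near it.
It also fails if it takes over 210 s, if anything falls off the work surface, if the arm or the gripper's body presses on something with over 40 N, if the wrist force passes 120 N, or if a joint passes its speed limit or range.

## Robot

A 6-joint arm with a two-finger parallel gripper is mounted at the origin on a cart in front of the work surface, level with it; the furniture and walls round the work are solid. World frame = base frame: x ahead of the robot, y to its left, z up, the work surface at z = 0. Lengths are in m, angles in rad, forces in N, time in s.
With the tool pointing down it reaches from about 0.35 to 0.875 m from the base axis. Payload 4.2 kg.
Tool frame: the origin (TCP) lies at the very end of the fingers, on their centre line; the grasp point (between the pads) lies 19 mm behind it; z points along the fingers, y is the direction in which the jaws open and shut (so a half turn about z gives the same grasp; the last joint's range is limited). The gripper opens to 87 mm and grips with 3 to 60 N. Pads are 19 mm wide; open, the fingers measure 117 mm over their backs; the gripper's body (75 mm by 190 mm) begins 51 mm behind the grasp point.
Start: joints at [1.567, 0.385, 0.008, 0, -1.194, -0.259], TCP at [0.162, 0.604, 0.223] pointing down, gripper open.
Joint ranges: [-3.14, 3.14], [-1.21, 2.06], [-1.07, 1.41], [-3.16, 2.05], [-2.99, -0.16], [-3.1, 3.1]. Speed limits (rad/s): [2.79, 2.79, 3.14, 3.14, 3.14, 3.14].

## Interface

Orientations are given as a unit quaternion [x, y, z, w].
In Python, from bench import bot, eyes, job gives the robot as it stands.
- The arm moves only by the shell command python3 -m inch 'ROWS' [FORCE]. ROWS is JSON, a list of rows, each an object of numbers: "gripper": the closure, from -1 (fully open) to 1 (shut), so that 0 is half open; "tx", "ty", "tz": the shift along the tool's x, y, z in mm; "ax", "ay", "az": the turn, a rotation vector about the tool's x, y, z in degrees. A call has 1 to 5 rows; each row shifts and turns the commanded pose from where the row before left it, along the tool's axes as they then stand; what a row does not reach is not made up. A row lasts 1/10 s, in which the tool goes at most 50 mm and 8.59 degrees, less where a joint would pass 70% of its speed; a pose out of reach is approached as far as the arm can. A call is refused whole if a number of a shift passes 50 or a number of a turn 8.59, either way. A call with a gripper value outside its range is refused whole. The fingers move at their own pace and stop on an object; FORCE is the grip in N (left out, the last holds). Time passes only in rows, so rows that do not move let the fingers close. It gives the time, the measured TCP pose, the force and the opening at its end, in the units of the state.
- bot.observe(): the state, without advancing time (a new reading comes with each control period).
- eyes.grab_frame(name): name is "scene" or "top" or "wrist"; returns the picture (420x560x3 uint8, blue, green, red); there is no depth.
- eyes.calibration(name): a dict with "mtx" (3x3 intrinsics, pixels), "R" (3x3) and "t" (3): a world point X has camera coordinates R X + t; the wrist camera has in their place "tool_from_camera" (4x4, takes a point from camera to tool coordinates, whose origin is the TCP and whose axes are the flange's). Camera axes: x right, y down, z forward; pixel columns grow to the right and rows downward; lengths in m; the calibration is good to about 2 mm. A picture is of the moment at which its call begins: read the wrist's pose just before it. calibration takes no time and is no camera call.
- job.finish_job(): hands the job in, once; it reports no verdict.
The state is a dict: "time_s": time; "qpos": joint angles; "qvel": joint speeds; "tau": joint torques, N m; "eef_pos": TCP position; "ee_rot": TCP orientation; "wrist_force": force on the tool from outside, world axes, zero at the start; "ft_torque": the same for the moment, N m; "grip_width": finger opening in m.
Only numpy, scipy, OpenCV 4.12 (cv2) and the standard library are available. Lean on these libraries where they do the work, as an engineer would, in place of code of your own. Each camera call takes 0.05 s, during which the arm holds its last target.

## Working session

There is one attempt and no reset: what is moved stays moved. The work goes in short steps, Python scripts to look and compute and a shell command to move; the robot and the scene stay as the last step left them, time stands still between calls to the robot, and variables do not carry over. Pictures are saved under pics/ and viewed, and the job is handed in when it is done.

```bash
ls; mkdir -p pics; python3 - <<'E'
from bench import bot, eyes
import cv2
s=bot.observe(); print(s)
for n in ("scene","top","wrist"):
    cv2.imwrite(f"pics/{n}0.png",eyes.grab_frame(n)); print(n,eyes.calibration(n))
E
```

```text
pics
{'time_s': 0.0, 'qpos': array([ 1.56657917e+00,  3.85599136e-01,  6.63943666e-03, -5.19662856e-04,
       -1.19400184e+00, -2.58595180e-01]), 'qvel': array([ 0.00037697,  0.00078144, -0.00045383, -0.00019695,  0.00032745,
        0.000176  ]), 'tau': array([-1.03268168e-03, -3.90665388e+01,  1.87403905e+01,  4.21973526e+00,
        1.09358621e-02, -2.14380366e-04]), 'eef_pos': array([0.16219614, 0.60296738, 0.22143616]), 'ee_rot': array([ 9.91365451e-01, -1.31123274e-01, -1.02224729e-04,  1.10449609e-03]), 'wrist_force': array([ 0.10504949, -0.33909938, -0.32868824]), 'ft_torque': array([ 0.01654012,  0.01822316, -0.01100441]), 'grip_width': 0.0868420893817508}
scene {'mtx': array([[471.72458905,   0.        , 272.86751598],
       [  0.        , 471.72458905, 208.29794507],
       [  0.        ,   0.        ,   1.        ]]), 'R': array([[ 0.81456681, -0.58005657, -0.00390893],
       [-0.45178469, -0.63018063, -0.63147682],
       [ 0.36382895,  0.51614605, -0.77538491]]), 't': array([-0.41410209,  0.29536902,  1.02084784])}
top {'mtx': array([[397.18304798,   0.        , 274.24294481],
       [  0.        , 397.18304798, 217.37149685],
       [  0.        ,   0.        ,   1.        ]]), 'R': array([[ 0.02414477, -0.99922848, -0.0309753 ],
       [-0.99828586, -0.02244645, -0.05405094],
       [ 0.05331396,  0.03222725, -0.99805763]]), 't': array([0.03844752, 0.52237389, 1.02205939])}
wrist {'mtx': array([[337.6199386 ,   0.        , 272.73919567],
       [  0.        , 337.6199386 , 212.52197232],
       [  0.        ,   0.        ,   1.        ]]), 'tool_from_camera': array([[-4.12545517e-04, -9.59703670e-01, -2.81013694e-01,
         7.76433992e-02],
       [ 9.99999342e-01, -9.51502292e-05, -1.14310878e-03,
         5.18308873e-04],
       [ 1.07030717e-03, -2.81013981e-01,  9.59703077e-01,
        -1.62343548e-01],
       [ 0.00000000e+00,  0.00000000e+00,  0.00000000e+00,
         1.00000000e+00]])}
```

View pics/top0.png

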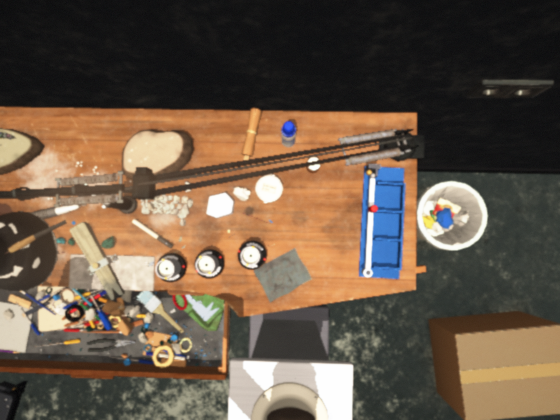

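View pics/scene0.png

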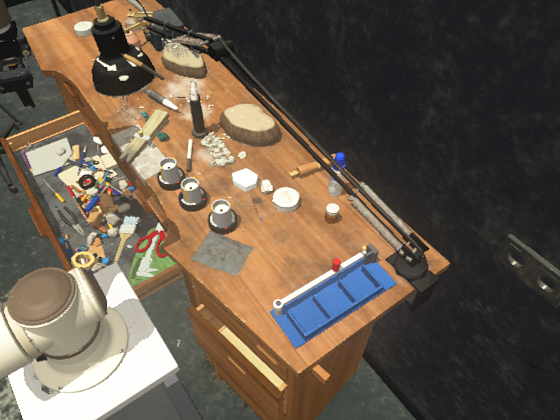

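View pics/wrist0.png

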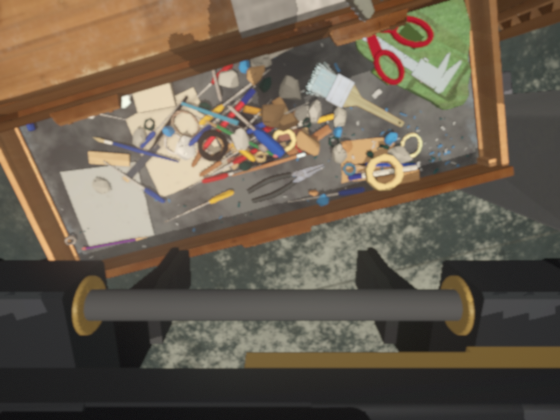

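```bash
cat > h.py <<'E'
from bench import bot, eyes
import cv2, numpy as np
from scipy.spatial.transform import Rotation as Ro
def cam(n,s=None):
    c=eyes.calibration(n)
    if n!='wrist': return c['mtx'],c['R'],c['t']
    s=s or bot.observe(); T=np.eye(4); T[:3,:3]=Ro.from_quat(s['ee_rot']).as_matrix(); T[:3,3]=s['eef_pos']
    M=np.linalg.inv(T@c['tool_from_camera']); return c['mtx'],M[:3,:3],M[:3,3]
def ray(n,u,v,z,C=None):
    K,R,t=C or cam(n); d=R.T@np.linalg.inv(K)@np.array([u,v,1.]); o=-R.T@t
    return o+d*(z-o[2])/d[2]
def proj(n,X,C=None):
    K,R,t=C or cam(n); p=K@(R@np.array(X,float)+t); return p[:2]/p[2]
def crop(n,name,x0,x1,y0,y1,k,img=None):
    img=eyes.grab_frame(n) if img is None else img
    c=cv2.resize(img[y0:y1,x0:x1],None,fx=k,fy=k,interpolation=cv2.INTER_CUBIC)
    for u in range((x0+9)//10*10,x1,10):
        cv2.line(c,((u-x0)*k,0),((u-x0)*k,8 if u%50 else 16),(0,255,255),1)
        if u%20==0: cv2.putText(c,str(u),((u-x0)*k,24),0,.4,(0,255,255),1)
    for v in range((y0+9)//10*10,y1,10):
        cv2.line(c,(0,(v-y0)*k),(8,(v-y0)*k),(0,255,255),1)
        if v%20==0: cv2.putText(c,str(v),(10,(v-y0)*k+4),0,.4,(0,255,255),1)
    cv2.imwrite('pics/'+name,c)
E
python3 - <<'E'
from h import *
a=cv2.imread('pics/top0.png')
crop('top','tA.png',340,440,130,290,5-2+1,a)
crop('top','tA.png',345,425,150,290,4,a)
crop('top','tB.png',145,280,230,290,5,a)
b=cv2.imread('pics/scene0.png')
crop('scene','sA.png',260,410,230,350,5,b)
crop('scene','sB.png',150,250,145,240,6,b)
E
```

```text
(no output)
```

View pics/tA.png

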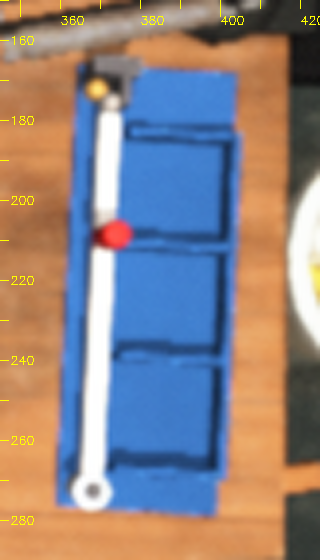

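View pics/tB.png

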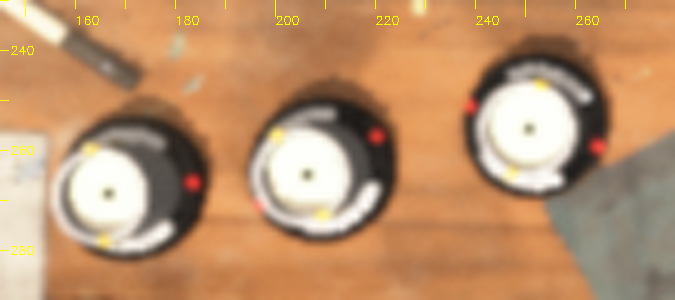

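View pics/sA.png

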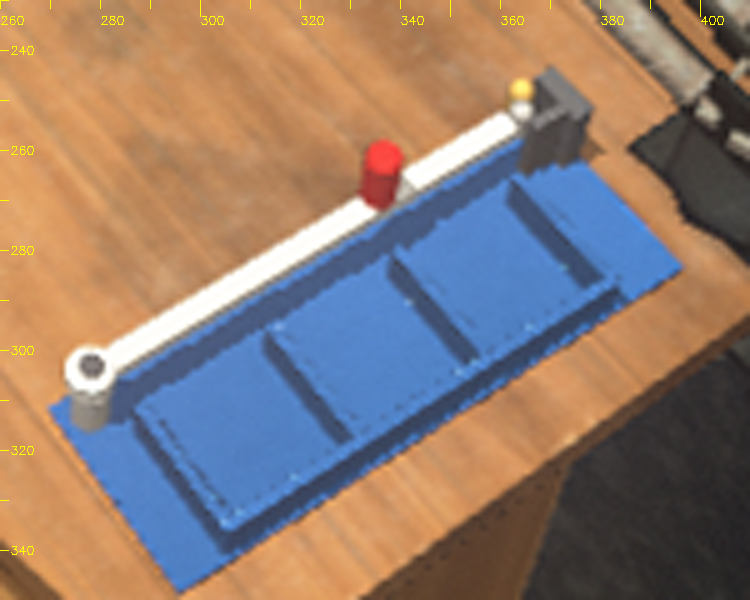

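View pics/sB.png

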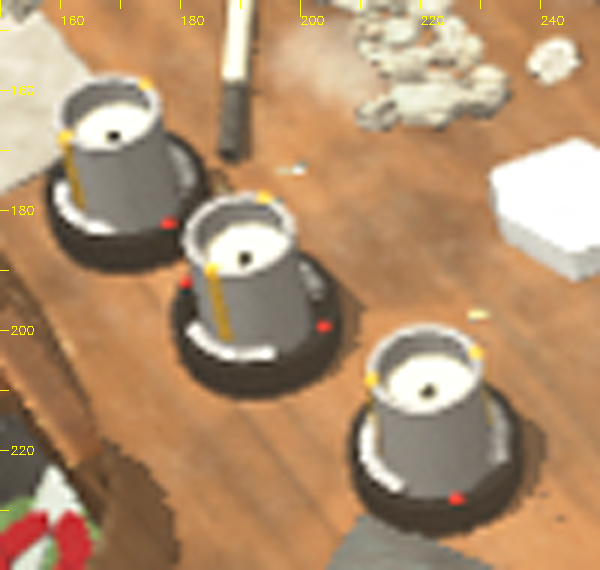

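```bash
python3 - <<'E'
from h import *
np.set_printoptions(precision=4,suppress=True)
def tri(a,b):
    rows=[]
    for n,(u,v) in(('top',a),('scene',b)):
        K,R,t=cam(n);P=K@np.c_[R,t]; rows+=[u*P[2]-P[0],v*P[2]-P[1]]
    A=np.array(rows); return np.linalg.lstsq(A[:,:3],-A[:,3],rcond=None)[0]
S={'A':([(163.4,260),(165.8,278.2)],[(174.2,159.2),(161,167.5)],(166.6,268.4),(168.8,167.7)),
'B':([(200.4,257),(209.6,272.8)],[(194,178),(185.2,190)],(206.4,265),(190.8,188)),
'C':([(253,247),(247.4,264.6)],[(229.2,203.7),(211.8,208.3)],(250.8,255.6),(221.2,210.2))}
for k,(tp,sc,dt,ds) in S.items():
    for a,b in zip(tp,sc): print(k,'tri',tri(a,b),'top',ray('top',*a,.07),'sc',ray('scene',*b,.07))
    print(' dot',tri(dt,ds),ray('top',*dt,.052),ray('scene',*ds,.052))
    p,q=[ray('top',*x,.07) for x in tp]; d=p-q; print(' ang',np.degrees(np.arctan2(d[1],d[0])),np.linalg.norm(d))
for n,p in dict(A=(183.6,266.4),B=(220.4,257.2),B2=(196.6,271.2),C=(239.4,251.2),C2=(264.6,259.4)).items(): print(n,ray('top',*p,.022))
# tray: hinge top, knob top, detent
print('knob',ray('top',345+117/4,150+234/4,.086),ray('scene',260+383/5,230+155/5,.086), tri((345+117/4,150+234/4),(260+383/5,230+155/5)))
print('hinge',ray('top',345+92/4,150+490/4,.05),ray('scene',260+91/5,230+367/5,.05),tri((345+92/4,150+490/4),(260+91/5,230+367/5)))
E
```

```text
A tri [0.4072 0.3213 0.0673] top [0.4064 0.321  0.07  ] sc [0.4069 0.3181 0.07  ]
A tri [0.363  0.3129 0.0687] top [0.3618 0.3133 0.07  ] sc [0.3634 0.3108 0.07  ]
 dot [0.3854 0.3175 0.0505] [0.3845 0.3176 0.052 ] [0.3856 0.3155 0.052 ]
 ang 9.854492662201856 0.04526720674650367
B tri [0.4168 0.2293 0.0668] top [0.4162 0.229  0.07  ] sc [0.4162 0.226  0.07  ]
B tri [0.378  0.2053 0.0669] top [0.378  0.2049 0.07  ] sc [0.3772 0.2025 0.07  ]
 dot [0.3971 0.2162 0.0522] [0.3957 0.2171 0.052 ] [0.3981 0.2157 0.052 ]
 ang 32.29925923761877 0.04517585769596687
C tri [0.4446 0.0992 0.0689] top [0.4441 0.0994 0.07  ] sc [0.4446 0.0981 0.07  ]
C tri [0.4013 0.1117 0.0692] top [0.4006 0.1121 0.07  ] sc [0.4016 0.1106 0.07  ]
 dot [0.4229 0.1053 0.0525] [0.422  0.1059 0.052 ] [0.4237 0.1052 0.052 ]
 ang -16.189830010288453 0.045312558477233054
A [0.3884 0.2824 0.022 ]
B [0.4146 0.1873 0.022 ]
B2 [0.3769 0.2481 0.022 ]
C [0.4313 0.1384 0.022 ]
C2 [0.4119 0.0726 0.022 ]
knob [ 0.5444 -0.1927  0.086 ] [ 0.5448 -0.1945  0.086 ] [ 0.5452 -0.1935  0.0842]
hinge [ 0.3876 -0.1868  0.05  ] [ 0.3887 -0.1884  0.05  ] [ 0.3884 -0.1876  0.049 ]
```

```bash
python3 - <<'E'
from h import *
a=cv2.imread('pics/top0.png');crop('top','tC.png',300,440,110,190,5,a)
b=cv2.imread('pics/scene0.png');crop('scene','sC.png',300,440,160,290,5,b)
E
```

```text
(no output)
```

View pics/tC.png

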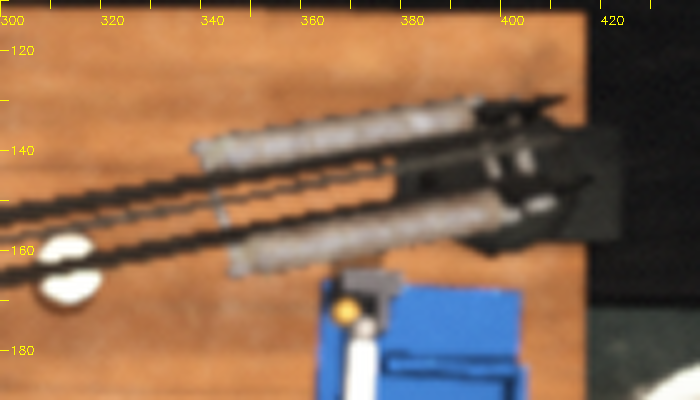

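View pics/sC.png

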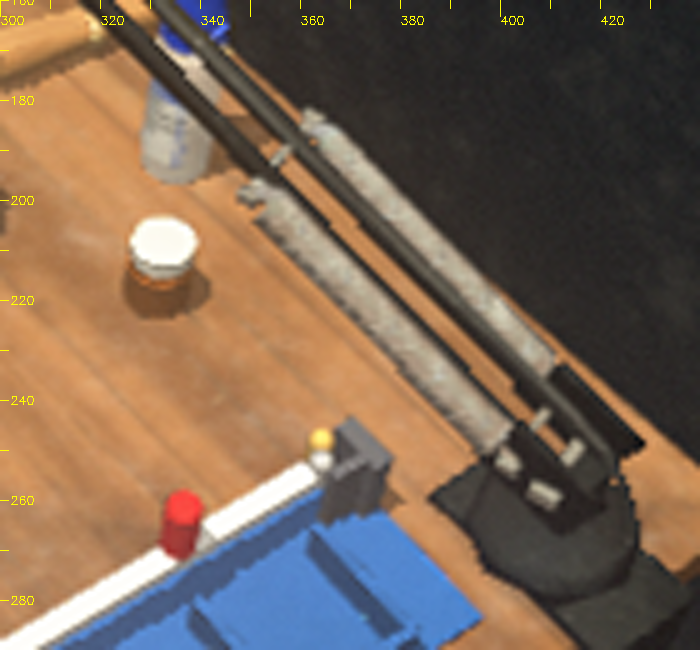

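```bash
cat >> h.py <<'E'
def tri(a,b):
    rows=[]
    for n,(u,v) in(('top',a),('scene',b)):
        K,R,t=cam(n);P=K@np.c_[R,t]; rows+=[u*P[2]-P[0],v*P[2]-P[1]]
    A=np.array(rows); return np.linalg.lstsq(A[:,:3],-A[:,3],rcond=None)[0].round(4)
E
python3 - <<'E'
from h import *
print(tri((348,164),(351,198)),tri((399,151),(398,248)),'jar',ray('top',313,164,.046),'tin',ray('top',269,188,.029),'wax',ray('top',219,206,.02))
print('det',tri((369,172),(362.5,247.5)))
H=np.array([.3880,-.1876]);k=np.array([.5447,-.1935]);y=(k-H)/np.linalg.norm(k-H);x=np.array([y[1],-y[0]])
for i in range(3):
    b=H+.048*x+(.05+.072*i)*y; print('bay',i+1,b.round(4),proj('top',[*b,.005]).round(1),proj('scene',[*b,.005]).round(1))
s=bot.observe();print(Ro.from_quat(s['ee_rot']).as_matrix().round(3))
E
```

```text
[ 0.6391 -0.1179  0.1644] [ 0.6835 -0.2495  0.0853] jar [ 0.65772423 -0.04566253  0.046     ] tin [0.59630472 0.06555444 0.029     ] wax [0.54754946 0.19551461 0.02      ]
det [ 0.6382 -0.1859  0.0497]
bay 1 [ 0.4362 -0.2374] [384.3 252.8] [308.2 318. ]
bay 2 [ 0.5081 -0.2402] [385.6 225.1] [333.7 302. ]
bay 3 [ 0.5801 -0.2429] [386.9 197.7] [358.1 286.7]
[[ 0.966 -0.26  -0.   ]
 [-0.26  -0.966 -0.002]
 [ 0.     0.002 -1.   ]]
```

```bash
cat > plan.py <<'E'
# plan.py x y z yaw_deg [max_mm max_deg] : prints suggested rows (tool pointing down) and joint report
import sys
from h import *
a=[float(v) for v in sys.argv[1:]]
mm=a[4] if len(a)>4 else 48; md=a[5] if len(a)>5 else 8.5
s=bot.observe(); R=Ro.from_quat(s['ee_rot']).as_matrix(); p=s['eef_pos']*1e3
tilt=np.degrees(np.arccos(-R[2,2])); yaw=np.degrees(np.arctan2(R[1,0],R[0,0]))
tgt=np.array(a[:3])*1e3; d=tgt-p; dy=a[3]-yaw; dy-= 360*round(dy/360)
if a[3]<-170 and dy>20: dy-=360
n=max(int(np.ceil(np.linalg.norm(d)/mm)),int(np.ceil(abs(dy)/md)),1)
print('pos',p.round(1),'yaw',yaw.round(1),'tilt',tilt.round(2),'d',d.round(1),'dyaw',round(dy,1),'F',s['wrist_force'].round(1),'w',round(s['grip_width']*1e3,1),'t',round(s['time_s'],1),'q',s['qpos'].round(2))
print(n,'rows')
# fold in levelling
zt=R.T@np.array([0,0,-1.]); lev=np.degrees(np.cross([0,0,1.],zt))
print('level ax %.2f ay %.2f'%(lev[0],lev[1]))
y=yaw
for i in range(min(n,5)):
    c,sn=np.cos(np.radians(y)),np.sin(np.radians(y)); st=d/n
    print('{"tx":%.1f,"ty":%.1f,"tz":%.1f,"az":%.2f},'%(c*st[0]+sn*st[1], sn*st[0]-c*st[1], -st[2], -dy/n))
    y+=dy/n
E
python3 plan.py .545 -.193 .2 -180
```

```text
pos [162.2 603.1 221.7] yaw -15.1 tilt 0.1 d [ 382.8 -796.1  -21.7] dyaw -164.9 F [-0.2  0.3 -0.4] w 86.9 t 0.1 q [ 1.57  0.39  0.01 -0.   -1.19 -0.26]
20 rows
level ax 0.10 ay -0.00
{"tx":28.8,"ty":33.5,"tz":1.1,"az":8.25},
{"tx":33.3,"ty":29.0,"tz":1.1,"az":8.25},
{"tx":37.1,"ty":23.9,"tz":1.1,"az":8.25},
{"tx":40.2,"ty":18.3,"tz":1.1,"az":8.25},
{"tx":42.4,"ty":12.4,"tz":1.1,"az":8.25},
```

```bash
python3 -m inch '[{"tx":29,"ty":33.5,"tz":1,"az":8.2,"gripper":0.1},{"tx":33,"ty":29,"tz":1,"az":8.2,"gripper":0.1},{"tx":37,"ty":24,"tz":1,"az":8.2,"gripper":0.1},{"tx":40,"ty":18,"tz":1,"az":8.2,"gripper":0.1},{"tx":42,"ty":12,"tz":1,"az":8.2,"gripper":0.1}]' 20; python3 plan.py .545 -.193 .2 -180
```

```text
pos [162.2 603.1 221.7] yaw -15.1 tilt 0.1 d [ 382.8 -796.1  -21.7] dyaw -164.9 F [-0.2  0.3 -0.4] w 86.9 t 0.1 q [ 1.57  0.39  0.01 -0.   -1.19 -0.26]
20 rows
level ax 0.10 ay -0.00
{"tx":28.8,"ty":33.5,"tz":1.1,"az":8.25},
{"tx":33.3,"ty":29.0,"tz":1.1,"az":8.25},
{"tx":37.1,"ty":23.9,"tz":1.1,"az":8.25},
{"tx":40.2,"ty":18.3,"tz":1.1,"az":8.25},
{"tx":42.4,"ty":12.4,"tz":1.1,"az":8.25},schema error: expected keys gripper, tx, ty, tz, ax, ay, az
```

```bash
sed -i 's/"az":%.2f},/"ax":0,"ay":0,"az":%.2f,"gripper":},/' plan.py; python3 -m inch '[{"tx":29,"ty":33.5,"tz":1,"ax":0,"ay":0,"az":8.2,"gripper":0.1},{"tx":33,"ty":29,"tz":1,"ax":0,"ay":0,"az":8.2,"gripper":0.1},{"tx":37,"ty":24,"tz":1,"ax":0,"ay":0,"az":8.2,"gripper":0.1},{"tx":40,"ty":18,"tz":1,"ax":0,"ay":0,"az":8.2,"gripper":0.1},{"tx":42,"ty":12,"tz":1,"ax":0,"ay":0,"az":8.2,"gripper":0.1}]' 20; python3 plan.py .545 -.193 .2 -180
```

```text
time_s: 0.65
eef_pos: [0.2585, 0.4037, 0.2173]
ee_rot: [0.881, -0.472, 0.0, 0.0]
wrist_force: [0.1, 0.8, 0.9]
grip_width: 0.0548
pos [258.5 403.7 217.3] yaw -56.4 tilt 0.02 d [ 286.5 -596.7  -17.3] dyaw -123.6 F [0.1 0.8 0.9] w 54.8 t 0.7 q [ 1.34  0.14 -0.34 -0.   -1.09 -0.75]
15 rows
level ax 0.02 ay -0.01
{"tx":43.7,"ty":6.1,"tz":1.2,"ax":0,"ay":0,"az":8.24,"gripper":},
{"tx":44.1,"ty":-0.2,"tz":1.2,"ax":0,"ay":0,"az":8.24,"gripper":},
{"tx":43.6,"ty":-6.5,"tz":1.2,"ax":0,"ay":0,"az":8.24,"gripper":},
{"tx":42.3,"ty":-12.7,"tz":1.2,"ax":0,"ay":0,"az":8.24,"gripper":},
{"tx":40.0,"ty":-18.6,"tz":1.2,"ax":0,"ay":0,"az":8.24,"gripper":},
```

```bash
python3 -m inch '[{"tx":44,"ty":6,"tz":1,"ax":0,"ay":0,"az":8.2,"gripper":0.1},{"tx":44,"ty":0,"tz":1,"ax":0,"ay":0,"az":8.2,"gripper":0.1},{"tx":43.5,"ty":-6.5,"tz":1,"ax":0,"ay":0,"az":8.2,"gripper":0.1},{"tx":42,"ty":-12.5,"tz":1,"ax":0,"ay":0,"az":8.2,"gripper":0.1},{"tx":40,"ty":-18.5,"tz":1,"ax":0,"ay":0,"az":8.2,"gripper":0.1}]' 20; python3 plan.py .545 -.193 .2 -180
```

```text
time_s: 1.15
eef_pos: [0.3548, 0.2058, 0.2126]
ee_rot: [-0.66, 0.751, 0.0, 0.0]
wrist_force: [0.6, 0.1, 0.6]
grip_width: 0.0393
pos [354.8 205.8 212.6] yaw -97.4 tilt 0.02 d [ 190.2 -398.8  -12.6] dyaw -82.6 F [0.6 0.1 0.6] w 39.3 t 1.1 q [ 0.93  0.02 -0.49 -0.   -1.06 -1.05]
10 rows
level ax -0.01 ay 0.02
{"tx":37.1,"ty":-24.0,"tz":1.3,"ax":0,"ay":0,"az":8.26,"gripper":},
{"tx":33.3,"ty":-29.1,"tz":1.3,"ax":0,"ay":0,"az":8.26,"gripper":},
{"tx":28.8,"ty":-33.5,"tz":1.3,"ax":0,"ay":0,"az":8.26,"gripper":},
{"tx":23.6,"ty":-37.3,"tz":1.3,"ax":0,"ay":0,"az":8.26,"gripper":},
{"tx":18.0,"ty":-40.3,"tz":1.3,"ax":0,"ay":0,"az":8.26,"gripper":},
```

```bash
python3 -m inch '[{"tx":37,"ty":-24,"tz":1,"ax":0,"ay":0,"az":8.2,"gripper":0.1},{"tx":33,"ty":-29,"tz":1,"ax":0,"ay":0,"az":8.2,"gripper":0.1},{"tx":29,"ty":-33.5,"tz":1,"ax":0,"ay":0,"az":8.2,"gripper":0.1},{"tx":23.5,"ty":-37,"tz":1,"ax":0,"ay":0,"az":8.2,"gripper":0.1},{"tx":18,"ty":-40,"tz":1,"ax":0,"ay":0,"az":8.2,"gripper":0.1}]' 20; python3 plan.py .545 -.193 .2 -180
```

```text
time_s: 1.65
eef_pos: [0.451, 0.0078, 0.2076]
ee_rot: [-0.355, 0.935, 0.0, 0.0]
wrist_force: [1.7, 0.8, 0.7]
grip_width: 0.0396
pos [451.    7.8 207.6] yaw -138.4 tilt 0.02 d [  94.  -200.8   -7.6] dyaw -41.6 F [1.7 0.8 0.7] w 39.6 t 1.6 q [ 0.38  0.1  -0.42 -0.   -1.05 -1.22]
5 rows
level ax -0.00 ay 0.02
{"tx":12.6,"ty":-42.5,"tz":1.5,"ax":0,"ay":0,"az":8.32,"gripper":},
{"tx":6.3,"ty":-43.9,"tz":1.5,"ax":0,"ay":0,"az":8.32,"gripper":},
{"tx":-0.1,"ty":-44.3,"tz":1.5,"ax":0,"ay":0,"az":8.32,"gripper":},
{"tx":-6.5,"ty":-43.9,"tz":1.5,"ax":0,"ay":0,"az":8.32,"gripper":},
{"tx":-12.8,"ty":-42.5,"tz":1.5,"ax":0,"ay":0,"az":8.32,"gripper":},
```

```bash
python3 -m inch '[{"tx":12.5,"ty":-42.5,"tz":1.5,"ax":0,"ay":0,"az":8.3,"gripper":0.1},{"tx":6,"ty":-44,"tz":1.5,"ax":0,"ay":0,"az":8.3,"gripper":0.1},{"tx":0,"ty":-44.5,"tz":1.5,"ax":0,"ay":0,"az":8.3,"gripper":0.1},{"tx":-6.5,"ty":-44,"tz":1.5,"ax":0,"ay":0,"az":8.3,"gripper":0.1},{"tx":-13,"ty":-42.5,"tz":1.5,"ax":0,"ay":0,"az":8.3,"gripper":0.1}]' 20; python3 plan.py .545 -.193 .06 -180
python3 - <<'E'
from h import *
a=eyes.grab_frame('wrist');cv2.imwrite('pics/w1.png',a)
print(proj('wrist',[.545,-.193,.086]))
E
```

```text
time_s: 2.15
eef_pos: [0.547, -0.1926, 0.1997]
ee_rot: [-0.001, 1.0, 0.0, -0.0]
wrist_force: [0.6, 0.4, 0.9]
grip_width: 0.0391
pos [ 547.  -192.6  199.7] yaw -179.9 tilt 0.03 d [  -2.    -0.4 -139.7] dyaw -0.1 F [0.6 0.4 0.9] w 39.1 t 2.1 q [-0.06  0.33 -0.14 -0.   -1.11 -1.51]
3 rows
level ax 0.01 ay -0.02
{"tx":0.7,"ty":-0.1,"tz":46.6,"ax":0,"ay":0,"az":0.03,"gripper":},
{"tx":0.7,"ty":-0.1,"tz":46.6,"ax":0,"ay":0,"az":0.03,"gripper":},
{"tx":0.7,"ty":-0.1,"tz":46.6,"ax":0,"ay":0,"az":0.03,"gripper":},
[278.62648881 203.00631259]
```

View pics/w1.png

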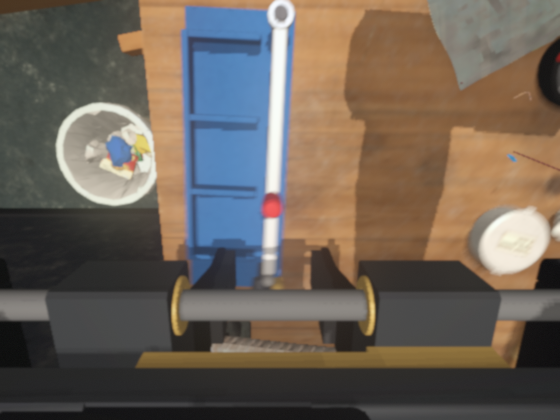

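```bash
python3 - <<'E'
from h import *
print(proj('wrist',[.388,-.1876,.05]),ray('wrist',271,203,.086),ray('wrist',281,13,.05),proj('wrist',bot.observe()['eef_pos']))
a=cv2.imread('pics/w1.png');crop('w','w1c.png',240,310,170,230,8,a)
E
```

```text
[284.2493803    4.98133807] [ 0.54495412 -0.19942284  0.086     ] [ 0.39377459 -0.19024187  0.05      ] [273.66961413 265.89915397]
```

View pics/w1c.png

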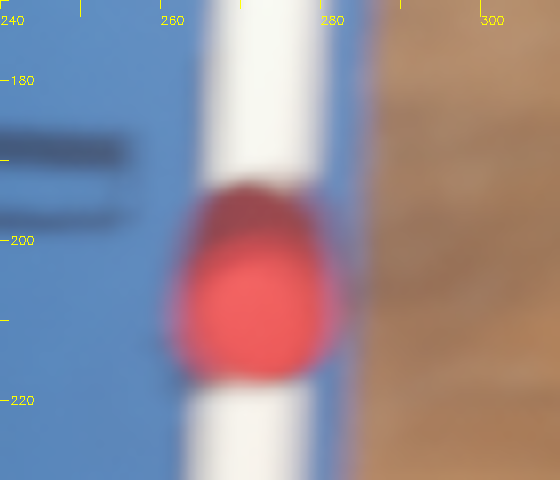

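```bash
python3 -m inch '[{"tx":1,"ty":-1.5,"tz":45,"ax":0,"ay":0,"az":0,"gripper":0},{"tx":1,"ty":-1.5,"tz":50,"ax":0,"ay":0,"az":0,"gripper":0},{"tx":0,"ty":0,"tz":0,"ax":0,"ay":0,"az":0,"gripper":0}]' 20; 
python3 - <<'E'
from h import *
a=eyes.grab_frame('wrist');cv2.imwrite('pics/w2.png',a);s=bot.observe()
print(proj('wrist',[.545,-.196,.086]),proj('wrist',s['eef_pos']))
crop('w','w2c.png',200,350,180,300,5,a)
crop('t','t2.png',330,420,150,280,4,eyes.grab_frame('top'))
E
```

```text
time_s: 2.5
eef_pos: [0.5389, -0.1931, 0.0982]
ee_rot: [-0.003, 1.0, 0.002, -0.008]
wrist_force: [-1.3, 0.1, -0.6]
grip_width: 0.0431
[269.50367948 258.30437311] [273.67592469 265.90773852]
```

View pics/w2c.png

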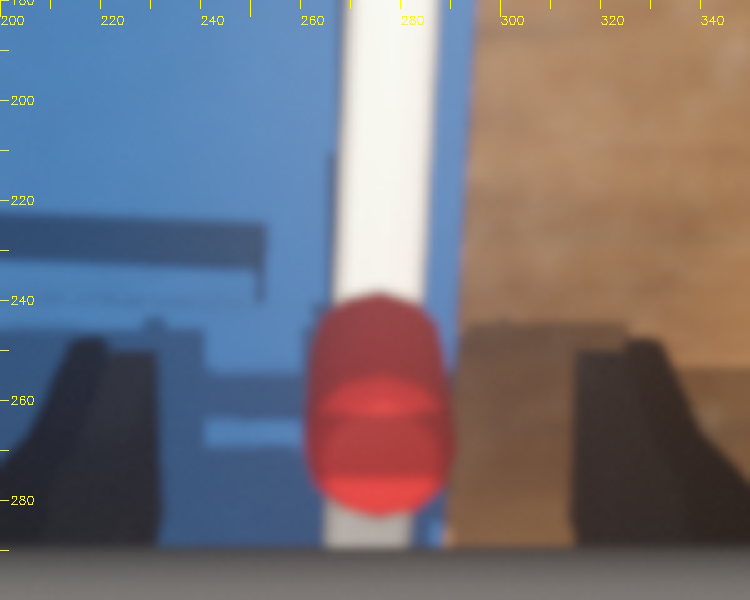

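View pics/t2.png

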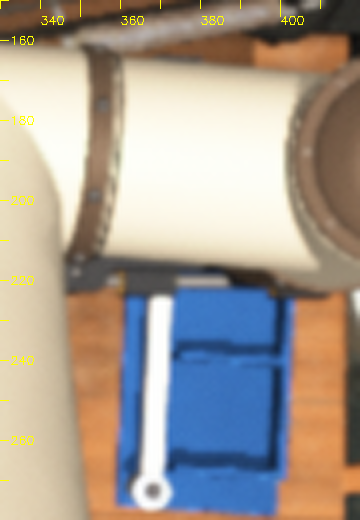

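```bash
python3 -m inch '[{"tx":-4,"ty":0,"tz":20,"ax":0,"ay":0,"az":0,"gripper":0},{"tx":0,"ty":0,"tz":20,"ax":0,"ay":0,"az":0,"gripper":0},{"tx":0,"ty":0,"tz":0,"ax":0,"ay":0,"az":0,"gripper":0}]' 20; python3 plan.py .532 -.125 .06 -180 17
```

```text
time_s: 2.9
eef_pos: [0.5491, -0.1934, 0.066]
ee_rot: [-0.004, 1.0, -0.0, 0.0]
wrist_force: [-0.5, 0.3, 0.4]
grip_width: 0.0435
pos [ 549.1 -193.4   66. ] yaw -179.5 tilt 0.02 d [-17.1  68.4  -6. ] dyaw -0.5 F [-0.5  0.3  0.4] w 43.5 t 2.9 q [-0.06  0.47 -0.3   0.   -0.81 -1.5 ]
5 rows
level ax -0.01 ay 0.02
{"tx":3.3,"ty":13.7,"tz":1.2,"ax":0,"ay":0,"az":0.10,"gripper":},
{"tx":3.3,"ty":13.7,"tz":1.2,"ax":0,"ay":0,"az":0.10,"gripper":},
{"tx":3.4,"ty":13.7,"tz":1.2,"ax":0,"ay":0,"az":0.10,"gripper":},
{"tx":3.4,"ty":13.7,"tz":1.2,"ax":0,"ay":0,"az":0.10,"gripper":},
{"tx":3.4,"ty":13.7,"tz":1.2,"ax":0,"ay":0,"az":0.10,"gripper":},
```

```bash
python3 -m inch '[{"tx":2,"ty":14,"tz":1,"ax":0,"ay":0,"az":0,"gripper":0},{"tx":2.5,"ty":14,"tz":1,"ax":0,"ay":0,"az":0,"gripper":0},{"tx":3,"ty":14,"tz":1,"ax":0,"ay":0,"az":0,"gripper":0},{"tx":4,"ty":14,"tz":1,"ax":0,"ay":0,"az":0,"gripper":0},{"tx":5.5,"ty":14,"tz":0,"ax":0,"ay":0,"az":0,"gripper":0}]' 20; python3 plan.py .499 -.076 .06 -180 15
```

```text
time_s: 3.4
eef_pos: [0.5309, -0.1223, 0.0617]
ee_rot: [-0.004, 1.0, 0.0, 0.0]
wrist_force: [-0.3, -0.7, -0.5]
grip_width: 0.0437
pos [ 530.9 -122.3   61.7] yaw -179.5 tilt 0.05 d [-31.9  46.3  -1.7] dyaw -0.5 F [-0.3 -0.7 -0.5] w 43.7 t 3.4 q [ 0.07  0.42 -0.39 -0.   -0.75 -1.63]
4 rows
level ax 0.01 ay 0.05
{"tx":7.9,"ty":11.6,"tz":0.4,"ax":0,"ay":0,"az":0.12,"gripper":},
{"tx":7.9,"ty":11.6,"tz":0.4,"ax":0,"ay":0,"az":0.12,"gripper":},
{"tx":7.9,"ty":11.6,"tz":0.4,"ax":0,"ay":0,"az":0.12,"gripper":},
{"tx":8.0,"ty":11.6,"tz":0.4,"ax":0,"ay":0,"az":0.12,"gripper":},
```

```bash
python3 -m inch '[{"tx":6.5,"ty":12,"tz":0,"ax":0,"ay":0,"az":0,"gripper":0},{"tx":8,"ty":12,"tz":0,"ax":0,"ay":0,"az":0,"gripper":0},{"tx":9,"ty":12,"tz":0,"ax":0,"ay":0,"az":0,"gripper":0},{"tx":10,"ty":12,"tz":0,"ax":0,"ay":0,"az":0,"gripper":0},{"tx":0,"ty":0,"tz":0,"ax":0,"ay":0,"az":0,"gripper":0}]' 20; 
python3 - <<'E'
from h import *
a=eyes.grab_frame('wrist');cv2.imwrite('pics/w3.png',a)
cv2.imwrite('pics/s3.png',eyes.grab_frame('scene'))
E
python3 plan.py .423 .1055 .2 -90
```

```text
time_s: 3.9
eef_pos: [0.4952, -0.0749, 0.061]
ee_rot: [-0.005, 1.0, 0.0, -0.001]
wrist_force: [-0.3, 0.2, 0.2]
grip_width: 0.0436
pos [497.1 -75.7  61.3] yaw -179.5 tilt 0.02 d [-74.1 181.2 138.7] dyaw 89.5 F [ 0.4 -0.5 -0.9] w 43.5 t 4.0 q [ 0.17  0.37 -0.5   0.   -0.71 -1.73]
11 rows
level ax -0.01 ay 0.02
{"tx":6.6,"ty":16.5,"tz":-12.6,"ax":0,"ay":0,"az":-8.14,"gripper":},
{"tx":4.2,"ty":17.3,"tz":-12.6,"ax":0,"ay":0,"az":-8.14,"gripper":},
{"tx":1.7,"ty":17.7,"tz":-12.6,"ax":0,"ay":0,"az":-8.14,"gripper":},
{"tx":-0.8,"ty":17.8,"tz":-12.6,"ax":0,"ay":0,"az":-8.14,"gripper":},
{"tx":-3.3,"ty":17.5,"tz":-12.6,"ax":0,"ay":0,"az":-8.14,"gripper":},
```

View pics/w3.png

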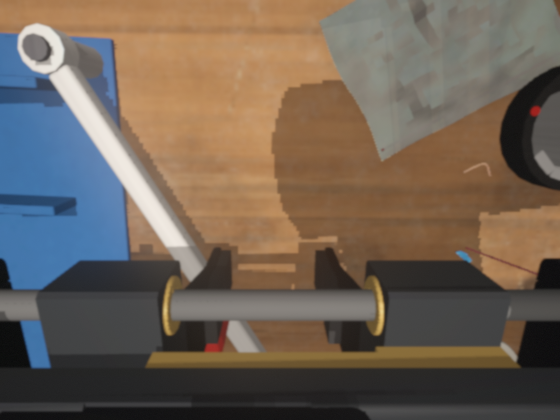

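View pics/s3.png

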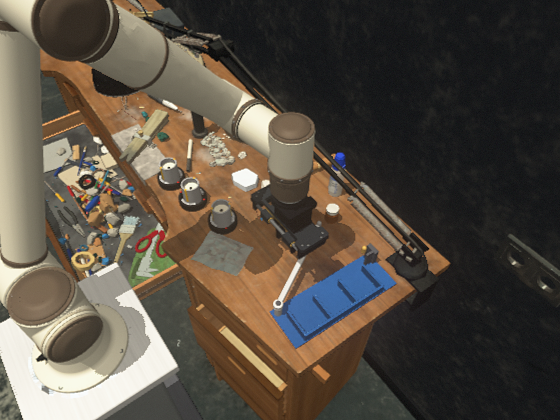

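```bash
python3 -m inch '[{"tx":0,"ty":0,"tz":-40,"ax":0,"ay":0,"az":0,"gripper":0},{"tx":0,"ty":0,"tz":-40,"ax":0,"ay":0,"az":-8.5,"gripper":-1},{"tx":4,"ty":20,"tz":-40,"ax":0,"ay":0,"az":-8.5,"gripper":-1},{"tx":2,"ty":20,"tz":-20,"ax":0,"ay":0,"az":-8.5,"gripper":-1},{"tx":-1,"ty":22,"tz":0,"ax":0,"ay":0,"az":-8.5,"gripper":-1}]' 20; python3 plan.py .423 .1055 .2 -90
```

```text
time_s: 4.5
eef_pos: [0.4759, -0.0178, 0.2049]
ee_rot: [-0.298, 0.954, -0.001, 0.004]
wrist_force: [-0.2, 0.8, -0.1]
grip_width: 0.0676
pos [475.9 -17.8 204.9] yaw -145.3 tilt 0.48 d [-52.9 123.3  -4.9] dyaw 55.3 F [-0.2  0.8 -0.1] w 67.6 t 4.5 q [ 0.31  0.14 -0.38  0.   -1.04 -1.27]
7 rows
level ax -0.20 ay 0.44
{"tx":-3.8,"ty":18.8,"tz":0.7,"ax":0,"ay":0,"az":-7.90,"gripper":},
{"tx":-6.4,"ty":18.1,"tz":0.7,"ax":0,"ay":0,"az":-7.90,"gripper":},
{"tx":-8.8,"ty":17.0,"tz":0.7,"ax":0,"ay":0,"az":-7.90,"gripper":},
{"tx":-11.0,"ty":15.7,"tz":0.7,"ax":0,"ay":0,"az":-7.90,"gripper":},
{"tx":-13.1,"ty":14.0,"tz":0.7,"ax":0,"ay":0,"az":-7.90,"gripper":},
```

```bash
python3 -m inch '[{"tx":-4,"ty":19,"tz":0.5,"ax":0,"ay":0,"az":-8,"gripper":-1},{"tx":-6.5,"ty":18,"tz":0.5,"ax":0,"ay":0,"az":-8,"gripper":-1},{"tx":-9,"ty":17,"tz":0.5,"ax":0,"ay":0,"az":-8,"gripper":-1},{"tx":-11,"ty":15.5,"tz":0.5,"ax":0,"ay":0,"az":-8,"gripper":-1},{"tx":-13,"ty":14,"tz":0.5,"ax":0,"ay":0,"az":-8,"gripper":-1}]' 20; python3 -m inch '[{"tx":-15,"ty":12,"tz":0.5,"ax":0,"ay":0,"az":-8,"gripper":-1},{"tx":-16,"ty":10,"tz":0.5,"ax":0,"ay":0,"az":-7.5,"gripper":-1},{"tx":0,"ty":0,"tz":0,"ax":0,"ay":0,"az":0,"gripper":-1}]';python3 plan.py .423 .1055 .11 -90
python3 - <<'E'
from h import *
s=bot.observe()
a=eyes.grab_frame('wrist');cv2.imwrite('pics/w4.png',a)
print(proj('wrist',[.4225,.1055,.07]),proj('wrist',[.4225,.1055,.022]),proj('wrist',s['eef_pos']))
crop('t','t4.png',140,400,140,290,3,eyes.grab_frame('top'))
E
```

```text
time_s: 5.0
eef_pos: [0.4363, 0.0705, 0.1987]
ee_rot: [-0.607, 0.795, -0.0, 0.0]
wrist_force: [-0.3, 0.8, 0.3]
grip_width: 0.0867
time_s: 5.3
eef_pos: [0.4208, 0.1059, 0.1977]
ee_rot: [0.708, -0.707, 0.0, -0.0]
wrist_force: [0.3, -0.2, 0.3]
grip_width: 0.0871
pos [420.8 105.9 197.7] yaw -89.9 tilt 0.03 d [  2.2  -0.4 -87.7] dyaw -0.1 F [ 0.3 -0.2  0.3] w 87.1 t 5.3 q [ 0.62  0.08 -0.47 -0.   -1.02 -0.62]
2 rows
level ax -0.02 ay 0.02
{"tx":0.2,"ty":-1.1,"tz":43.9,"ax":0,"ay":0,"az":0.04,"gripper":},
{"tx":0.2,"ty":-1.1,"tz":43.9,"ax":0,"ay":0,"az":0.04,"gripper":},
[271.69076579 204.63396856] [271.8615599  192.47956982] [273.98241713 268.38179909]
```

View pics/w4.png

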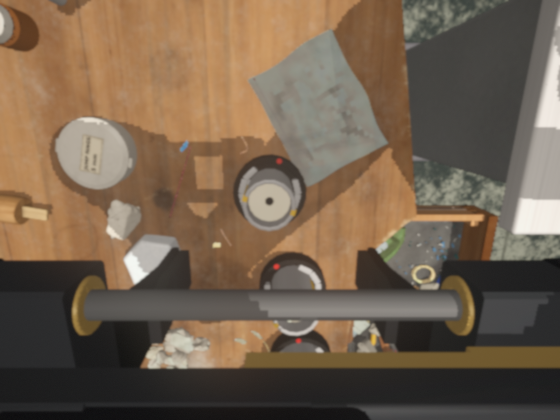

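View pics/t4.png

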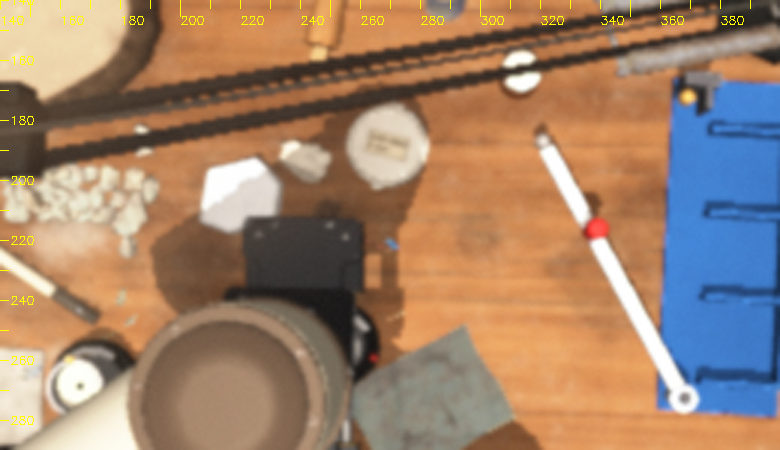

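```bash
python3 -m inch '[{"tx":0,"ty":-1,"tz":45,"ax":0,"ay":0,"az":0,"gripper":-1},{"tx":0,"ty":-1,"tz":45,"ax":0,"ay":0,"az":0,"gripper":-1},{"tx":0,"ty":0,"tz":0,"ax":0,"ay":0,"az":0,"gripper":-1}]';python3 plan.py .423 .1055 .042 -90
python3 - <<'E'
from h import *
s=bot.observe()
a=eyes.grab_frame('wrist');cv2.imwrite('pics/w5.png',a)
print(proj('wrist',[.4225,.1055,.07]),proj('wrist',s['eef_pos']))
E
```

```text
time_s: 5.7
eef_pos: [0.4194, 0.1019, 0.103]
ee_rot: [-0.705, 0.709, 0.002, -0.006]
wrist_force: [-0.3, -0.1, 0.3]
grip_width: 0.0872
pos [419.4 101.9 103. ] yaw -90.3 tilt 0.75 d [  3.6   3.6 -61. ] dyaw 0.3 F [-0.3 -0.1  0.3] w 87.2 t 5.7 q [ 0.62  0.2  -0.6  -0.   -0.78 -0.62]
2 rows
level ax 0.65 ay -0.38
{"tx":-1.8,"ty":-1.8,"tz":30.5,"ax":0,"ay":0,"az":-0.15,"gripper":},
{"tx":-1.8,"ty":-1.8,"tz":30.5,"ax":0,"ay":0,"az":-0.15,"gripper":},
[272.10486534 245.93068397] [278.08724328 262.6285999 ]
```

View pics/w5.png

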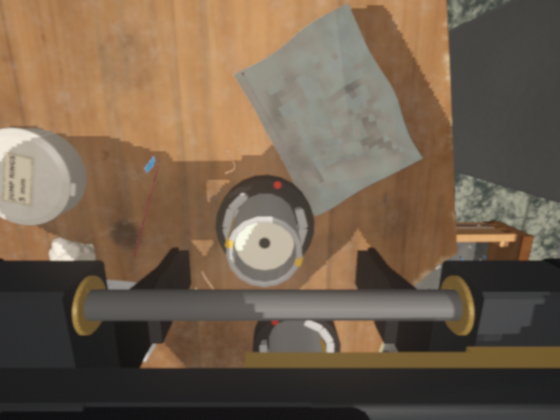

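```bash
python3 -m inch '[{"tx":-2,"ty":-2.5,"tz":30,"ax":0,"ay":0,"az":0,"gripper":-1},{"tx":0,"ty":-1,"tz":28,"ax":0,"ay":0,"az":0,"gripper":-1},{"tx":0,"ty":0,"tz":0,"ax":0,"ay":0,"az":0,"gripper":-1}]';python3 plan.py .4235 .1055 .042 -90
```

```text
time_s: 6.05
eef_pos: [0.4263, 0.1063, 0.0492]
ee_rot: [-0.706, 0.708, 0.0, -0.002]
wrist_force: [-0.4, 0.1, -0.4]
grip_width: 0.0871
pos [426.3 106.3  49.2] yaw -90.1 tilt 0.18 d [-2.8 -0.8 -7.2] dyaw 0.1 F [-0.4  0.1 -0.4] w 87.1 t 6.0 q [ 0.62  0.3  -0.66  0.   -0.62 -0.62]
1 rows
level ax 0.14 ay -0.11
{"tx":0.8,"ty":2.8,"tz":7.2,"ax":0,"ay":0,"az":-0.14,"gripper":},
```

Settle, then close.

```bash
python3 -m inch '[{"tx":0.5,"ty":2,"tz":6,"ax":0,"ay":0,"az":0,"gripper":-1},{"tx":0,"ty":0,"tz":0,"ax":0,"ay":0,"az":0,"gripper":-1},{"tx":0,"ty":0,"tz":0,"ax":0,"ay":0,"az":0,"gripper":-1}]';python3 plan.py .4235 .1055 .042 -90; python3 -m inch '[{"tx":0,"ty":0,"tz":0,"ax":0,"ay":0,"az":0,"gripper":1},{"tx":0,"ty":0,"tz":0,"ax":0,"ay":0,"az":0,"gripper":1},{"tx":0,"ty":0,"tz":0,"ax":0,"ay":0,"az":0,"gripper":1},{"tx":0,"ty":0,"tz":0,"ax":0,"ay":0,"az":0,"gripper":1},{"tx":0,"ty":0,"tz":0,"ax":0,"ay":0,"az":0,"gripper":1}]' 40; python3 plan.py .4235 .1055 .042 -180
```

```text
time_s: 6.35
eef_pos: [0.4254, 0.107, 0.0451]
ee_rot: [-0.707, 0.707, -0.0, 0.001]
wrist_force: [-0.4, 0.4, 0.1]
grip_width: 0.0873
pos [425.4 107.   45.1] yaw -90.0 tilt 0.18 d [-1.9 -1.5 -3.1] dyaw 0.0 F [-0.4  0.4  0.1] w 87.3 t 6.3 q [ 0.62  0.3  -0.67  0.   -0.6  -0.62]
1 rows
level ax -0.15 ay 0.09
{"tx":1.5,"ty":1.9,"tz":3.1,"ax":0,"ay":0,"az":-0.05,"gripper":},
time_s: 6.85
eef_pos: [0.4244, 0.1064, 0.0436]
ee_rot: [-0.707, 0.707, -0.0, -0.0]
wrist_force: [-0.8, -0.6, 1.1]
grip_width: 0.055
pos [424.4 106.4  43.6] yaw -90.1 tilt 0.0 d [-0.9 -0.9 -1.6] dyaw -89.9 F [-0.8 -0.6  1.1] w 55.0 t 6.8 q [ 0.62  0.31 -0.67  0.   -0.6  -0.62]
11 rows
level ax 0.00 ay -0.00
{"tx":0.1,"ty":0.1,"tz":0.1,"ax":0,"ay":0,"az":8.18,"gripper":},
{"tx":0.1,"ty":0.1,"tz":0.1,"ax":0,"ay":0,"az":8.18,"gripper":},
{"tx":0.1,"ty":0.1,"tz":0.1,"ax":0,"ay":0,"az":8.18,"gripper":},
{"tx":0.1,"ty":0.0,"tz":0.1,"ax":0,"ay":0,"az":8.18,"gripper":},
{"tx":0.1,"ty":0.0,"tz":0.1,"ax":0,"ay":0,"az":8.18,"gripper":},
```

Still closing (55 mm); let it finish.

```bash
python3 -m inch '[{"tx":0,"ty":0,"tz":0,"ax":0,"ay":0,"az":0,"gripper":1},{"tx":0,"ty":0,"tz":0,"ax":0,"ay":0,"az":0,"gripper":1},{"tx":0,"ty":0,"tz":0,"ax":0,"ay":0,"az":0,"gripper":1},{"tx":0,"ty":0,"tz":0,"ax":0,"ay":0,"az":0,"gripper":1}]' 45; python3 plan.py .4235 .1055 .042 -180|head -1
```

```text
time_s: 7.25
eef_pos: [0.4245, 0.1065, 0.0436]
ee_rot: [-0.707, 0.707, -0.0, 0.0]
wrist_force: [-0.1, -0.5, -0.3]
grip_width: 0.0476
pos [424.5 106.5  43.6] yaw -90.1 tilt 0.0 d [-1.  -1.  -1.6] dyaw -89.9 F [-0.1 -0.5 -0.3] w 47.6 t 7.2 q [ 0.62  0.31 -0.67  0.   -0.6  -0.62]
```

```bash
python3 -m inch '[{"tx":0,"ty":0,"tz":-0.5,"ax":0,"ay":0,"az":5,"gripper":1},{"tx":0,"ty":0,"tz":0,"ax":0,"ay":0,"az":6,"gripper":1},{"tx":0,"ty":0,"tz":0,"ax":0,"ay":0,"az":6,"gripper":1},{"tx":0,"ty":0,"tz":0,"ax":0,"ay":0,"az":6,"gripper":1},{"tx":0,"ty":0,"tz":0,"ax":0,"ay":0,"az":6,"gripper":1}]' 45; python3 plan.py .4235 .1055 .042 -180|head -1
python3 - <<'E'
from h import *
print(bot.observe()['ft_torque'])
a=eyes.grab_frame('wrist');cv2.imwrite('pics/w6.png',a[180:300,180:380].repeat(3,0).repeat(3,1))
E
```

```text
time_s: 7.75
eef_pos: [0.4238, 0.1061, 0.0436]
ee_rot: [-0.505, 0.863, 0.0, -0.001]
wrist_force: [-0.2, -0.5, -2.1]
grip_width: 0.0473
pos [423.8 106.1  43.6] yaw -119.3 tilt 0.08 d [-0.3 -0.6 -1.6] dyaw -60.7 F [-0.2 -0.5 -2.1] w 47.3 t 7.8 q [ 0.62  0.31 -0.67 -0.   -0.6  -1.13]
[ 0.07588996 -0.07729093 -0.03560386]
```

View pics/w6.png

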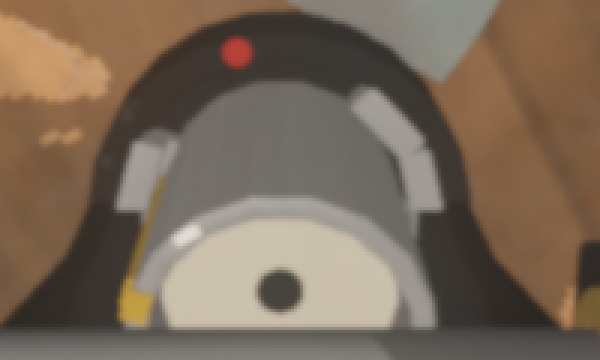

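```bash
python3 -m inch '[{"tx":0,"ty":0,"tz":0,"ax":0,"ay":0,"az":6,"gripper":1},{"tx":0,"ty":0,"tz":0,"ax":0,"ay":0,"az":6,"gripper":1},{"tx":0,"ty":0,"tz":0,"ax":0,"ay":0,"az":6,"gripper":1},{"tx":0,"ty":0,"tz":0,"ax":0,"ay":0,"az":6,"gripper":1},{"tx":0,"ty":0,"tz":0,"ax":0,"ay":0,"az":6,"gripper":1}]' 45;python3 -m inch '[{"tx":0,"ty":0,"tz":0,"ax":0,"ay":0,"az":6,"gripper":1},{"tx":0,"ty":0,"tz":0,"ax":0,"ay":0,"az":6,"gripper":1},{"tx":0,"ty":0,"tz":0,"ax":0,"ay":0,"az":6,"gripper":1},{"tx":0,"ty":0,"tz":0,"ax":0,"ay":0,"az":6,"gripper":1},{"tx":0,"ty":0,"tz":0,"ax":0,"ay":0,"az":6,"gripper":1}]' 45; python3 plan.py .4235 .1055 .042 -180|head -1
python3 - <<'E'
from h import *
print(bot.observe()['ft_torque'])
a=eyes.grab_frame('wrist');cv2.imwrite('pics/w7.png',a[180:300,180:380].repeat(3,0).repeat(3,1))
E
```

```text
time_s: 8.3
eef_pos: [0.424, 0.1062, 0.0437]
ee_rot: [-0.265, 0.964, -0.0, -0.001]
wrist_force: [-0.4, 0.1, -2.2]
grip_width: 0.0477
time_s: 8.8
eef_pos: [0.4239, 0.1062, 0.0437]
ee_rot: [-0.007, 1.0, -0.0, -0.001]
wrist_force: [0.1, -0.2, -3.1]
grip_width: 0.0475
pos [423.9 106.2  43.7] yaw -179.2 tilt 0.07 d [-0.4 -0.7 -1.7] dyaw -0.8 F [ 0.1 -0.2 -3.1] w 47.5 t 8.8 q [ 0.62  0.31 -0.67 -0.   -0.6  -2.18]
[-0.00264376 -0.2241857  -0.00750144]
```

View pics/w7.png

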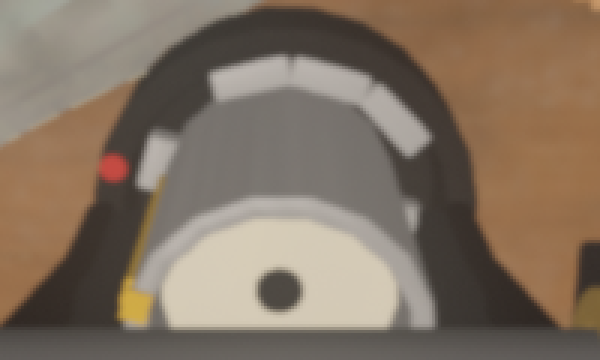

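```bash
python3 -m inch '[{"tx":0,"ty":0,"tz":-3,"ax":0,"ay":0,"az":0,"gripper":1},{"tx":0,"ty":0,"tz":-5,"ax":0,"ay":0,"az":0,"gripper":1},{"tx":0,"ty":0,"tz":-8,"ax":0,"ay":0,"az":0,"gripper":1},{"tx":0,"ty":0,"tz":0,"ax":0,"ay":0,"az":0,"gripper":1}]' 45; python3 plan.py .4235 .1055 .15 -180|head -1
```

```text
time_s: 9.25
eef_pos: [0.4254, 0.107, 0.0614]
ee_rot: [-0.009, 1.0, 0.001, 0.001]
wrist_force: [0.3, 0.3, -2.6]
grip_width: 0.0473
pos [425.4 107.   61.4] yaw -179.0 tilt 0.18 d [-1.9 -1.5 88.6] dyaw -1.0 F [ 0.3  0.3 -2.6] w 47.3 t 9.2 q [ 0.62  0.27 -0.65  0.   -0.64 -2.17]
```

```bash
python3 -m inch '[{"tx":0,"ty":0,"tz":-35,"ax":0,"ay":0,"az":0,"gripper":1},{"tx":0,"ty":0,"tz":-35,"ax":0,"ay":0,"az":0,"gripper":1},{"tx":0,"ty":0,"tz":-34,"ax":0,"ay":0,"az":0,"gripper":1},{"tx":-12,"ty":-25,"tz":0,"ax":0,"ay":0,"az":0,"gripper":1},{"tx":-15,"ty":-34,"tz":0,"ax":0,"ay":0,"az":0.5,"gripper":1}]' 45; python3 plan.py .58 -.243 .165 -180 40
```

```text
time_s: 9.75
eef_pos: [0.4531, 0.0485, 0.1659]
ee_rot: [-0.006, 1.0, 0.001, 0.002]
wrist_force: [0.9, -0.3, -2.8]
grip_width: 0.0477
pos [453.1  48.5 165.9] yaw -179.3 tilt 0.26 d [ 126.9 -291.5   -0.9] dyaw -0.7 F [ 0.9 -0.3 -2.8] w 47.7 t 9.8 q [ 0.46  0.15 -0.48 -0.   -0.94 -2.02]
8 rows
level ax 0.13 ay 0.22
{"tx":-15.4,"ty":-36.6,"tz":0.1,"ax":0,"ay":0,"az":0.08,"gripper":},
{"tx":-15.5,"ty":-36.6,"tz":0.1,"ax":0,"ay":0,"az":0.08,"gripper":},
{"tx":-15.5,"ty":-36.6,"tz":0.1,"ax":0,"ay":0,"az":0.08,"gripper":},
{"tx":-15.6,"ty":-36.6,"tz":0.1,"ax":0,"ay":0,"az":0.08,"gripper":},
{"tx":-15.6,"ty":-36.5,"tz":0.1,"ax":0,"ay":0,"az":0.08,"gripper":},
```

```bash
python3 -m inch '[{"tx":-15.5,"ty":-36.5,"tz":0,"ax":0,"ay":0,"az":0.5,"gripper":1},{"tx":-15.5,"ty":-36.5,"tz":0,"ax":0,"ay":0,"az":0.5,"gripper":1},{"tx":-15.5,"ty":-36.5,"tz":0,"ax":0,"ay":0,"az":0.5,"gripper":1},{"tx":-15.5,"ty":-36.5,"tz":0,"ax":0,"ay":0,"az":0,"gripper":1},{"tx":-15.5,"ty":-36.5,"tz":0,"ax":0,"ay":0,"az":0,"gripper":1}]' 45; python3 -m inch '[{"tx":-16,"ty":-37,"tz":0,"ax":0,"ay":0,"az":0,"gripper":1},{"tx":-16,"ty":-37,"tz":0,"ax":0,"ay":0,"az":0,"gripper":1},{"tx":-15,"ty":-32,"tz":0,"ax":0,"ay":0,"az":0,"gripper":1},{"tx":0,"ty":0,"tz":0,"ax":0,"ay":0,"az":0,"gripper":1},{"tx":0,"ty":0,"tz":0,"ax":0,"ay":0,"az":0,"gripper":1}]' 45; python3 plan.py .58 -.243 .07 -180 40
python3 - <<'E'
from h import *
s=bot.observe()
a=eyes.grab_frame('wrist');cv2.imwrite('pics/w8.png',a)
b=np.array([[.4362,-.2374],[.5081,-.2402],[.5801,-.2429]])
H=np.array([.388,-.1876])
y=np.array([.99929,-.0376]);x=np.array([y[1],-y[0]])
# predicted wall positions: back wall inner top corners
for i in range(3):
  for sy in(-.036,.036):
    for sx in(-.03,.034): print(i+1,sx,sy,proj('wrist',[*(b[i]+sx*x+sy*y),.03]).round(0))
E
```

```text
time_s: 10.25
eef_pos: [0.5286, -0.1367, 0.164]
ee_rot: [0.009, 1.0, 0.0, -0.0]
wrist_force: [1.0, -0.2, -2.8]
grip_width: 0.0477
time_s: 10.75
eef_pos: [0.5728, -0.2425, 0.1631]
ee_rot: [0.01, 1.0, 0.0, -0.001]
wrist_force: [0.2, 0.5, -2.4]
grip_width: 0.0475
pos [ 572.8 -242.5  163.1] yaw 178.9 tilt 0.12 d [  7.2  -0.5 -93.1] dyaw 1.1 F [ 0.2  0.5 -2.4] w 47.5 t 10.8 q [-0.14  0.43 -0.08 -0.   -1.06 -1.45]
3 rows
level ax 0.05 ay -0.11
{"tx":-2.4,"ty":-0.1,"tz":31.0,"ax":0,"ay":0,"az":-0.38,"gripper":},
{"tx":-2.4,"ty":-0.1,"tz":31.0,"ax":0,"ay":0,"az":-0.38,"gripper":},
{"tx":-2.4,"ty":-0.2,"tz":31.0,"ax":0,"ay":0,"az":-0.38,"gripper":},
1 -0.03 -0.036 [316. -16.]
1 0.034 -0.036 [232. -18.]
1 -0.03 0.036 [311.  84.]
1 0.034 0.036 [233.  83.]
2 -0.03 -0.036 [311.  84.]
2 0.034 -0.036 [233.  83.]
2 -0.03 0.036 [307. 171.]
2 0.034 0.036 [234. 170.]
3 -0.03 -0.036 [307. 171.]
3 0.034 -0.036 [234. 170.]
3 -0.03 0.036 [303. 247.]
3 0.034 0.036 [235. 246.]
```

View pics/w8.png

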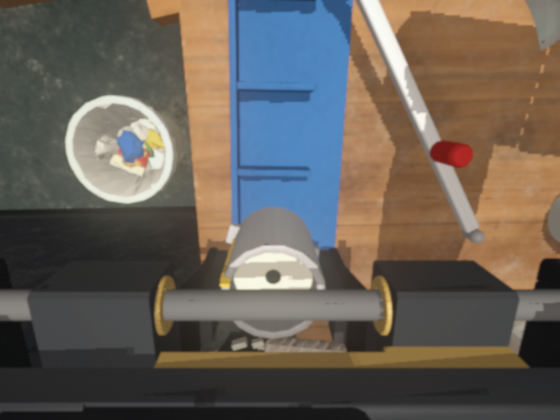

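```bash
python3 -m inch '[{"tx":-3.5,"ty":0,"tz":30,"ax":0,"ay":0,"az":0,"gripper":1},{"tx":-3.5,"ty":0,"tz":30,"ax":0,"ay":0,"az":0,"gripper":1},{"tx":0,"ty":0,"tz":28,"ax":0,"ay":0,"az":0,"gripper":1},{"tx":0,"ty":0,"tz":0,"ax":0,"ay":0,"az":0,"gripper":1},{"tx":0,"ty":0,"tz":0,"ax":0,"ay":0,"az":0,"gripper":1}]' 45; python3 plan.py .58 -.243 .043 -180 40
```

```text
time_s: 11.3
eef_pos: [0.5806, -0.2414, 0.0767]
ee_rot: [0.008, 1.0, -0.0, -0.0]
wrist_force: [0.2, 0.4, -1.1]
grip_width: 0.0472
pos [ 580.6 -241.4   76.7] yaw 179.1 tilt 0.04 d [ -0.6  -1.6 -33.7] dyaw 0.9 F [ 0.2  0.4 -1.1] w 47.2 t 11.3 q [-0.14  0.52 -0.16  0.   -0.89 -1.45]
1 rows
level ax -0.03 ay -0.02
{"tx":0.6,"ty":-1.6,"tz":33.7,"ax":0,"ay":0,"az":-0.94,"gripper":},
```

```bash
python3 -m inch '[{"tx":0.5,"ty":-1.5,"tz":14,"ax":0,"ay":0,"az":0,"gripper":1},{"tx":0,"ty":0,"tz":12,"ax":0,"ay":0,"az":0,"gripper":1},{"tx":0,"ty":0,"tz":5,"ax":0,"ay":0,"az":0,"gripper":1},{"tx":0,"ty":0,"tz":0,"ax":0,"ay":0,"az":0,"gripper":1},{"tx":0,"ty":0,"tz":0,"ax":0,"ay":0,"az":0,"gripper":1}]' 45; python3 plan.py .58 -.243 .043 -180 40
```

```text
time_s: 11.8
eef_pos: [0.5802, -0.2438, 0.0452]
ee_rot: [0.009, 1.0, -0.0, 0.0]
wrist_force: [-0.3, 0.3, -2.8]
grip_width: 0.0473
pos [ 580.2 -243.8   45.2] yaw 178.9 tilt 0.02 d [-0.2  0.8 -2.2] dyaw 1.1 F [-0.3  0.3 -2.8] w 47.3 t 11.8 q [-0.14  0.56 -0.19  0.   -0.82 -1.45]
1 rows
level ax -0.02 ay 0.01
{"tx":0.2,"ty":0.8,"tz":2.2,"ax":0,"ay":0,"az":-1.05,"gripper":},
```

```bash
python3 -m inch '[{"tx":0,"ty":0,"tz":1.5,"ax":0,"ay":0,"az":0,"gripper":1},{"tx":0,"ty":0,"tz":1,"ax":0,"ay":0,"az":0,"gripper":1},{"tx":0,"ty":0,"tz":0,"ax":0,"ay":0,"az":0,"gripper":1}]' 45; python3 plan.py .58 -.243 .043 -180 40|head -1
```

```text
time_s: 12.1
eef_pos: [0.58, -0.2437, 0.0427]
ee_rot: [0.009, 1.0, -0.0, 0.0]
wrist_force: [0.8, -0.9, -2.7]
grip_width: 0.0475
pos [ 580.  -243.7   42.7] yaw 178.9 tilt 0.01 d [-0.   0.7  0.3] dyaw 1.1 F [ 0.8 -0.9 -2.7] w 47.5 t 12.1 q [-0.14  0.56 -0.19  0.   -0.82 -1.45]
```

Still bearing its weight; lower 1 mm more until contact, then release.

```bash
python3 -m inch '[{"tx":0,"ty":0,"tz":0.8,"ax":0,"ay":0,"az":0,"gripper":1},{"tx":0,"ty":0,"tz":0.4,"ax":0,"ay":0,"az":0,"gripper":1},{"tx":0,"ty":0,"tz":0,"ax":0,"ay":0,"az":0,"gripper":1}]' 45; python3 -m inch '[{"tx":0,"ty":0,"tz":0,"ax":0,"ay":0,"az":0,"gripper":-0.6},{"tx":0,"ty":0,"tz":0,"ax":0,"ay":0,"az":0,"gripper":-0.6},{"tx":0,"ty":0,"tz":0,"ax":0,"ay":0,"az":0,"gripper":-0.6},{"tx":0,"ty":0,"tz":0,"ax":0,"ay":0,"az":0,"gripper":-0.6}]' 45
```

```text
time_s: 12.4
eef_pos: [0.5801, -0.2437, 0.0426]
ee_rot: [0.009, 1.0, -0.0, 0.0]
wrist_force: [-2.0, 2.3, 4.8]
grip_width: 0.0472
time_s: 12.8
eef_pos: [0.5801, -0.2437, 0.0412]
ee_rot: [0.009, 1.0, -0.0, 0.0]
wrist_force: [-0.1, -0.0, -0.3]
grip_width: 0.0673
```

```bash
python3 -m inch '[{"tx":0,"ty":0,"tz":-20,"ax":0,"ay":0,"az":0,"gripper":-1},{"tx":0,"ty":0,"tz":-40,"ax":0,"ay":0,"az":0,"gripper":-1},{"tx":0,"ty":0,"tz":-45,"ax":0,"ay":0,"az":0,"gripper":-1},{"tx":15,"ty":40,"tz":-20,"ax":0,"ay":0,"az":0,"gripper":-1},{"tx":20,"ty":45,"tz":0,"ax":0,"ay":0,"az":-6,"gripper":-1}]' 45; python3 plan.py .397 .2165 .18 -90
python3 - <<'E'
from h import *
crop('w','w9.png',100,400,60,280,2,eyes.grab_frame('wrist'))
crop('s','s9.png',140,420,140,360,2,eyes.grab_frame('scene'))
E
```

```text
time_s: 13.3
eef_pos: [0.5492, -0.1584, 0.17]
ee_rot: [-0.043, 0.999, -0.001, 0.004]
wrist_force: [0.5, 0.8, -0.4]
grip_width: 0.0867
pos [ 549.2 -158.4  170. ] yaw -175.0 tilt 0.51 d [-152.2  374.9   10. ] dyaw 85.0 F [ 0.5  0.8 -0.4] w 86.7 t 13.3 q [ 0.    0.33 -0.21  0.   -1.02 -1.49]
11 rows
level ax -0.11 ay 0.50
{"tx":10.8,"ty":35.2,"tz":-0.9,"ax":0,"ay":0,"az":-7.73,"gripper":},
{"tx":6.0,"ty":36.3,"tz":-0.9,"ax":0,"ay":0,"az":-7.73,"gripper":},
{"tx":1.1,"ty":36.8,"tz":-0.9,"ax":0,"ay":0,"az":-7.73,"gripper":},
{"tx":-3.9,"ty":36.6,"tz":-0.9,"ax":0,"ay":0,"az":-7.73,"gripper":},
{"tx":-8.8,"ty":35.7,"tz":-0.9,"ax":0,"ay":0,"az":-7.73,"gripper":},
```

View pics/w9.png

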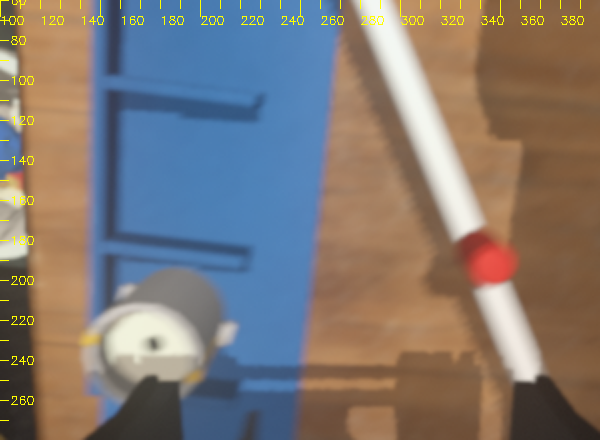

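View pics/s9.png

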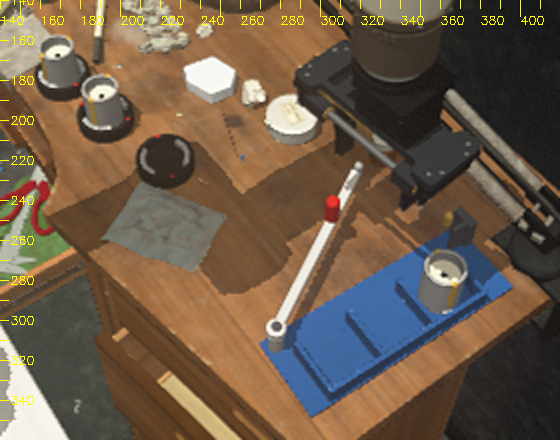

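```bash
python3 -m inch '[{"tx":11,"ty":35,"tz":-1,"ax":0,"ay":0,"az":-7.7,"gripper":-1},{"tx":6,"ty":36,"tz":-1,"ax":0,"ay":0,"az":-7.7,"gripper":-1},{"tx":1,"ty":37,"tz":-1,"ax":0,"ay":0,"az":-7.7,"gripper":-1},{"tx":-4,"ty":36.5,"tz":-1,"ax":0,"ay":0,"az":-7.7,"gripper":-1},{"tx":-9,"ty":35.5,"tz":-1,"ax":0,"ay":0,"az":-7.7,"gripper":-1}]' 45; python3 plan.py .397 .2165 .18 -90
python3 - <<'E'
from h import *
print(ray('scene',361.5,276,.051),ray('scene',140+439/2,140+268/2,.051))
E
```

```text
time_s: 13.9
eef_pos: [0.4775, 0.0132, 0.1713]
ee_rot: [-0.372, 0.928, -0.0, 0.0]
wrist_force: [0.5, 1.0, -0.9]
grip_width: 0.0866
pos [477.5  13.2 171.3] yaw -136.3 tilt 0.02 d [-80.5 203.3   8.7] dyaw 46.3 F [ 0.5  1.  -0.9] w 86.6 t 13.9 q [ 0.37  0.18 -0.42  0.   -0.97 -1.18]
6 rows
level ax -0.01 ay 0.01
{"tx":-13.7,"ty":33.8,"tz":-1.4,"ax":0,"ay":0,"az":-7.71,"gripper":},
{"tx":-18.1,"ty":31.6,"tz":-1.4,"ax":0,"ay":0,"az":-7.71,"gripper":},
{"tx":-22.2,"ty":28.9,"tz":-1.4,"ax":0,"ay":0,"az":-7.71,"gripper":},
{"tx":-25.9,"ty":25.7,"tz":-1.4,"ax":0,"ay":0,"az":-7.71,"gripper":},
{"tx":-29.1,"ty":21.9,"tz":-1.4,"ax":0,"ay":0,"az":-7.71,"gripper":},
[ 0.58199535 -0.2428084   0.051     ] [ 0.58185273 -0.23625839  0.051     ]
```

```bash
python3 -m inch '[{"tx":-14,"ty":34,"tz":-1,"ax":0,"ay":0,"az":-7.7,"gripper":-1},{"tx":-18,"ty":31.5,"tz":-1,"ax":0,"ay":0,"az":-7.7,"gripper":-1},{"tx":-22,"ty":29,"tz":-1,"ax":0,"ay":0,"az":-7.7,"gripper":-1},{"tx":-26,"ty":25.5,"tz":-1,"ax":0,"ay":0,"az":-7.7,"gripper":-1},{"tx":-29,"ty":22,"tz":-1,"ax":0,"ay":0,"az":-7.7,"gripper":-1}]' 45; python3 -m inch '[{"tx":-32,"ty":18,"tz":0,"ax":0,"ay":0,"az":-7.7,"gripper":-1},{"tx":0,"ty":0,"tz":0,"ax":0,"ay":0,"az":0,"gripper":-1},{"tx":0,"ty":0,"tz":0,"ax":0,"ay":0,"az":0,"gripper":-1}]' 45;python3 plan.py .397 .2165 .1 -90
python3 - <<'E'
from h import *
print(proj('wrist',[.3965,.2165,.07]),proj('wrist',[.3965,.2165,.052]),proj('wrist',bot.observe()['eef_pos']))
cv2.imwrite('pics/w10.png',eyes.grab_frame('wrist'))
E
```

```text
time_s: 14.4
eef_pos: [0.4113, 0.1833, 0.1765]
ee_rot: [-0.658, 0.753, -0.0, 0.0]
wrist_force: [0.1, 0.3, 0.0]
grip_width: 0.0868
time_s: 14.7
eef_pos: [0.3982, 0.2167, 0.1762]
ee_rot: [-0.705, 0.709, -0.0, -0.0]
wrist_force: [0.3, -1.0, 0.6]
grip_width: 0.0873
pos [398.2 216.7 176.2] yaw -90.3 tilt 0.02 d [ -1.2  -0.2 -76.2] dyaw 0.3 F [ 0.3 -1.   0.6] w 87.3 t 14.7 q [ 0.86  0.13 -0.46  0.   -0.97 -0.86]
2 rows
level ax 0.01 ay -0.02
{"tx":0.1,"ty":0.6,"tz":38.1,"ax":0,"ay":0,"az":-0.16,"gripper":},
{"tx":0.1,"ty":0.6,"tz":38.1,"ax":0,"ay":0,"az":-0.16,"gripper":},
[275.31391431 210.92348967] [275.16627689 205.24728083] [273.52885691 267.31876143]
```

View pics/w10.png

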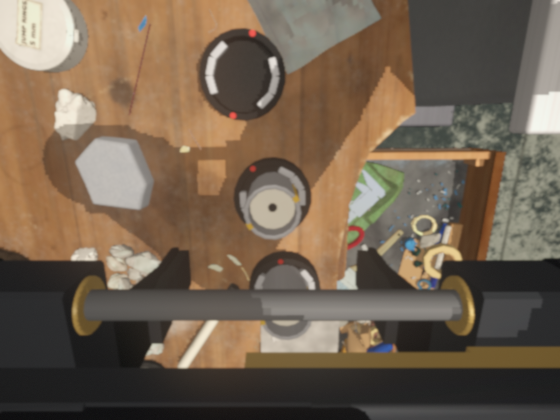

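```bash
python3 -m inch '[{"tx":0,"ty":0,"tz":40,"ax":0,"ay":0,"az":0,"gripper":-1},{"tx":0,"ty":0,"tz":35,"ax":0,"ay":0,"az":0,"gripper":-1},{"tx":0,"ty":0,"tz":0,"ax":0,"ay":0,"az":0,"gripper":-1},{"tx":0,"ty":0,"tz":0,"ax":0,"ay":0,"az":0,"gripper":-1}]' 45;python3 plan.py .398 .217 .044 -90
python3 - <<'E'
from h import *
print(proj('wrist',[.398,.217,.07]),proj('wrist',bot.observe()['eef_pos']))
crop('w','w11.png',170,380,180,290,3,eyes.grab_frame('wrist'))
E
```

```text
time_s: 15.15
eef_pos: [0.3991, 0.2155, 0.1017]
ee_rot: [-0.704, 0.71, -0.0, -0.0]
wrist_force: [0.4, -0.8, 0.4]
grip_width: 0.087
pos [399.1 215.5 101.7] yaw -90.4 tilt 0.07 d [ -1.1   1.5 -57.7] dyaw 0.4 F [ 0.4 -0.8  0.4] w 87.0 t 15.2 q [ 0.86  0.23 -0.57  0.   -0.77 -0.86]
2 rows
level ax 0.00 ay -0.07
{"tx":-0.7,"ty":0.6,"tz":28.9,"ax":0,"ay":0,"az":-0.22,"gripper":},
{"tx":-0.8,"ty":0.6,"tz":28.9,"ax":0,"ay":0,"az":-0.22,"gripper":},
[275.2325869  247.09683651] [273.53071593 267.31808218]
```

View pics/w11.png

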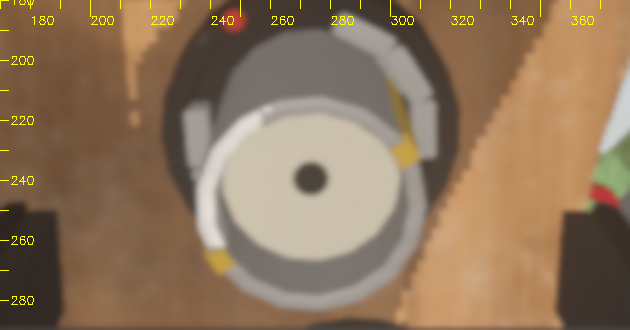

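```bash
python3 -m inch '[{"tx":-0.5,"ty":0.5,"tz":29,"ax":0,"ay":0,"az":0,"gripper":-1},{"tx":-0.5,"ty":0,"tz":29,"ax":0,"ay":0,"az":0,"gripper":-1},{"tx":0,"ty":0,"tz":0,"ax":0,"ay":0,"az":0,"gripper":-1},{"tx":0,"ty":0,"tz":0,"ax":0,"ay":0,"az":0,"gripper":-1}]' 45;python3 plan.py .398 .217 .044 -90|head -1;  python3 -m inch '[{"tx":0,"ty":0,"tz":0,"ax":0,"ay":0,"az":0,"gripper":0},{"tx":0,"ty":0,"tz":0,"ax":0,"ay":0,"az":0,"gripper":0},{"tx":0,"ty":0,"tz":0,"ax":0,"ay":0,"az":0,"gripper":0.1},{"tx":0,"ty":0,"tz":0,"ax":0,"ay":0,"az":0,"gripper":1},{"tx":0,"ty":0,"tz":0,"ax":0,"ay":0,"az":0,"gripper":1}]' 45;  python3 -m inch '[{"tx":0,"ty":0,"tz":0,"ax":0,"ay":0,"az":0,"gripper":1},{"tx":0,"ty":0,"tz":0,"ax":0,"ay":0,"az":0,"gripper":1},{"tx":0,"ty":0,"tz":0,"ax":0,"ay":0,"az":0,"gripper":1},{"tx":0,"ty":0,"tz":0,"ax":0,"ay":0,"az":0,"gripper":1}]' 45;python3 plan.py .398 .217 .044 -90|head -1
```

```text
time_s: 15.6
eef_pos: [0.399, 0.218, 0.0449]
ee_rot: [-0.705, 0.709, -0.0, 0.001]
wrist_force: [0.0, 0.2, 0.8]
grip_width: 0.0873
pos [399.  218.   44.9] yaw -90.3 tilt 0.13 d [-1.  -1.  -0.9] dyaw 0.3 F [0.  0.2 0.8] w 87.3 t 15.6 q [ 0.86  0.33 -0.63  0.   -0.61 -0.87]
time_s: 16.1
eef_pos: [0.398, 0.2173, 0.0437]
ee_rot: [-0.705, 0.709, 0.0, 0.0]
wrist_force: [-0.1, -0.6, -0.7]
grip_width: 0.0548
time_s: 16.5
eef_pos: [0.3981, 0.2174, 0.0435]
ee_rot: [-0.705, 0.709, -0.0, 0.0]
wrist_force: [-0.5, -0.2, 0.9]
grip_width: 0.0468
pos [398.1 217.4  43.5] yaw -90.3 tilt 0.03 d [-0.1 -0.4  0.5] dyaw 0.3 F [-0.5 -0.2  0.9] w 46.8 t 16.5 q [ 0.86  0.33 -0.63  0.   -0.61 -0.87]
```

Gripped; twist by 90° in three calls.

```bash
python3 -m inch '[{"tx":0,"ty":0,"tz":-0.5,"ax":0,"ay":0,"az":6,"gripper":1},{"tx":0,"ty":0,"tz":0,"ax":0,"ay":0,"az":6,"gripper":1},{"tx":0,"ty":0,"tz":0,"ax":0,"ay":0,"az":6,"gripper":1},{"tx":0,"ty":0,"tz":0,"ax":0,"ay":0,"az":6,"gripper":1},{"tx":0,"ty":0,"tz":0,"ax":0,"ay":0,"az":6,"gripper":1}]' 45;python3 -m inch '[{"tx":0,"ty":0,"tz":0,"ax":0,"ay":0,"az":6,"gripper":1},{"tx":0,"ty":0,"tz":0,"ax":0,"ay":0,"az":6,"gripper":1},{"tx":0,"ty":0,"tz":0,"ax":0,"ay":0,"az":6,"gripper":1},{"tx":0,"ty":0,"tz":0,"ax":0,"ay":0,"az":6,"gripper":1},{"tx":0,"ty":0,"tz":0,"ax":0,"ay":0,"az":6,"gripper":1}]' 45;python3 -m inch '[{"tx":0,"ty":0,"tz":0,"ax":0,"ay":0,"az":6,"gripper":1},{"tx":0,"ty":0,"tz":0,"ax":0,"ay":0,"az":6,"gripper":1},{"tx":0,"ty":0,"tz":0,"ax":0,"ay":0,"az":6,"gripper":1},{"tx":0,"ty":0,"tz":0,"ax":0,"ay":0,"az":6,"gripper":1},{"tx":0,"ty":0,"tz":0,"ax":0,"ay":0,"az":6,"gripper":1}]' 45; python3 plan.py .398 .217 .044 -180|head -1
python3 - <<'E'
from h import *
crop('w','w12.png',170,380,180,290,3,eyes.grab_frame('wrist'))
E
```

```text
time_s: 17.0
eef_pos: [0.3974, 0.2169, 0.0436]
ee_rot: [-0.495, 0.869, -0.0, -0.001]
wrist_force: [-0.5, 0.2, -0.8]
grip_width: 0.047
time_s: 17.5
eef_pos: [0.3974, 0.217, 0.0436]
ee_rot: [-0.254, 0.967, -0.0, -0.001]
wrist_force: [-1.2, 0.6, 0.3]
grip_width: 0.0471
time_s: 18.0
eef_pos: [0.3976, 0.2172, 0.0436]
ee_rot: [0.005, 1.0, -0.0, -0.0]
wrist_force: [-0.2, 0.8, -1.0]
grip_width: 0.0469
pos [397.6 217.2  43.6] yaw 179.4 tilt 0.03 d [ 0.4 -0.2  0.4] dyaw 0.6 F [-0.2  0.8 -1. ] w 46.9 t 18.0 q [ 0.86  0.33 -0.63 -0.   -0.61 -2.44]
```

View pics/w12.png

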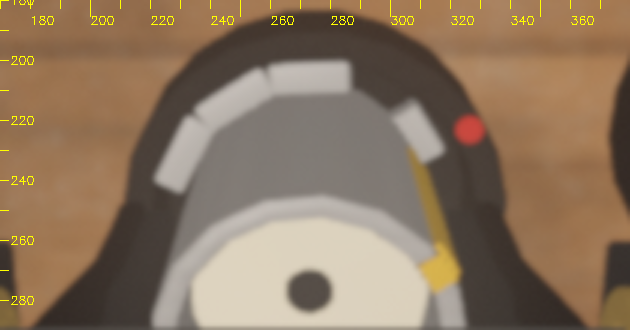

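```bash
python3 -m inch '[{"tx":0,"ty":0,"tz":-3,"ax":0,"ay":0,"az":0,"gripper":1},{"tx":0,"ty":0,"tz":-5,"ax":0,"ay":0,"az":0,"gripper":1},{"tx":0,"ty":0,"tz":-8,"ax":0,"ay":0,"az":0,"gripper":1},{"tx":0,"ty":0,"tz":0,"ax":0,"ay":0,"az":0,"gripper":1}]' 45; python3 plan.py .398 .217 .16 -180|head -1
```

```text
time_s: 18.45
eef_pos: [0.3982, 0.2174, 0.0609]
ee_rot: [0.003, 1.0, 0.0, 0.0]
wrist_force: [0.5, -0.5, -3.1]
grip_width: 0.0469
pos [398.2 217.4  60.9] yaw 179.7 tilt 0.07 d [-0.2 -0.4 99.1] dyaw 0.3 F [ 0.5 -0.5 -3.1] w 46.9 t 18.4 q [ 0.86  0.3  -0.61  0.   -0.66 -2.44]
```

```bash
python3 -m inch '[{"tx":0,"ty":0,"tz":-35,"ax":0,"ay":0,"az":0,"gripper":1},{"tx":0,"ty":0,"tz":-35,"ax":0,"ay":0,"az":0,"gripper":1},{"tx":0,"ty":0,"tz":-33,"ax":0,"ay":0,"az":0,"gripper":1},{"tx":-7,"ty":-25,"tz":0,"ax":0,"ay":0,"az":0,"gripper":1},{"tx":-10,"ty":-40,"tz":0,"ax":0,"ay":0,"az":0,"gripper":1}]' 45;python3 -m inch '[{"tx":-10,"ty":-40,"tz":0,"ax":0,"ay":0,"az":0,"gripper":1},{"tx":-10,"ty":-40,"tz":0,"ax":0,"ay":0,"az":0,"gripper":1},{"tx":-10,"ty":-40,"tz":0,"ax":0,"ay":0,"az":0,"gripper":1},{"tx":-10,"ty":-40,"tz":0,"ax":0,"ay":0,"az":0,"gripper":1},{"tx":-10,"ty":-40,"tz":0,"ax":0,"ay":0,"az":0,"gripper":1}]' 45; python3 plan.py .508 -.2405 .16 -180 40
```

```text
time_s: 18.95
eef_pos: [0.4148, 0.1528, 0.1642]
ee_rot: [0.001, 1.0, 0.001, 0.001]
wrist_force: [1.1, -0.2, -2.7]
grip_width: 0.0469
time_s: 19.45
eef_pos: [0.4624, -0.05, 0.1628]
ee_rot: [0.003, 1.0, 0.0, -0.001]
wrist_force: [1.5, 0.4, -3.4]
grip_width: 0.0467
pos [462.4 -50.  162.8] yaw 179.7 tilt 0.07 d [  45.6 -190.5   -2.8] dyaw 0.3 F [ 1.5  0.4 -3.4] w 46.7 t 19.4 q [ 0.24  0.17 -0.46 -0.   -0.94 -1.82]
5 rows
level ax 0.00 ay -0.07
{"tx":-9.3,"ty":-38.0,"tz":0.6,"ax":0,"ay":0,"az":-0.07,"gripper":},
{"tx":-9.3,"ty":-38.0,"tz":0.6,"ax":0,"ay":0,"az":-0.07,"gripper":},
{"tx":-9.2,"ty":-38.1,"tz":0.6,"ax":0,"ay":0,"az":-0.07,"gripper":},
{"tx":-9.2,"ty":-38.1,"tz":0.6,"ax":0,"ay":0,"az":-0.07,"gripper":},
{"tx":-9.2,"ty":-38.1,"tz":0.6,"ax":0,"ay":0,"az":-0.07,"gripper":},
```

```bash
python3 -m inch '[{"tx":-9,"ty":-38,"tz":0,"ax":0,"ay":0,"az":0,"gripper":1},{"tx":-9,"ty":-38,"tz":0,"ax":0,"ay":0,"az":0,"gripper":1},{"tx":-9,"ty":-38,"tz":0,"ax":0,"ay":0,"az":0,"gripper":1},{"tx":-9,"ty":-38,"tz":0,"ax":0,"ay":0,"az":0,"gripper":1},{"tx":-9,"ty":-38,"tz":0,"ax":0,"ay":0,"az":0,"gripper":1}]' 45;python3 -m inch '[{"tx":0,"ty":0,"tz":20,"ax":0,"ay":0,"az":0,"gripper":1},{"tx":0,"ty":0,"tz":0,"ax":0,"ay":0,"az":0,"gripper":1},{"tx":0,"ty":0,"tz":0,"ax":0,"ay":0,"az":0,"gripper":1}]'; python3 plan.py .508 -.2405 .07 -180 40
python3 - <<'E'
from h import *
crop('w','w13.png',100,400,60,280,2,eyes.grab_frame('wrist'))
E
```

```text
time_s: 19.95
eef_pos: [0.5062, -0.2399, 0.1624]
ee_rot: [0.003, 1.0, 0.0, -0.001]
wrist_force: [1.8, 1.6, -2.4]
grip_width: 0.0466
time_s: 20.25
eef_pos: [0.5059, -0.2382, 0.1423]
ee_rot: [0.003, 1.0, 0.0, -0.001]
wrist_force: [0.3, 0.3, -1.6]
grip_width: 0.0474
pos [ 505.9 -238.2  142.3] yaw 179.7 tilt 0.17 d [  2.1  -2.3 -72.3] dyaw 0.3 F [ 0.3  0.3 -1.6] w 47.4 t 20.2 q [-0.15  0.35 -0.27 -0.   -0.96 -1.43]
2 rows
level ax 0.03 ay -0.16
{"tx":-1.0,"ty":-1.1,"tz":36.2,"ax":0,"ay":0,"az":-0.17,"gripper":},
{"tx":-1.0,"ty":-1.1,"tz":36.2,"ax":0,"ay":0,"az":-0.17,"gripper":},
```

View pics/w13.png

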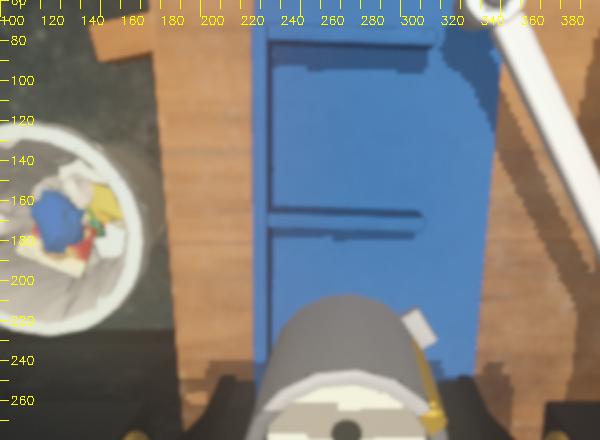

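```bash
python3 -m inch '[{"tx":-1,"ty":-1,"tz":35,"ax":0,"ay":0,"az":0,"gripper":1},{"tx":-1,"ty":-1,"tz":35,"ax":0,"ay":0,"az":0,"gripper":1},{"tx":0,"ty":0,"tz":20,"ax":0,"ay":0,"az":0,"gripper":1},{"tx":0,"ty":0,"tz":6,"ax":0,"ay":0,"az":0,"gripper":1},{"tx":0,"ty":0,"tz":0,"ax":0,"ay":0,"az":0,"gripper":1}]' 45;python3 -m inch '[{"tx":0,"ty":0,"tz":0,"ax":0,"ay":0,"az":0,"gripper":1},{"tx":0,"ty":0,"tz":0,"ax":0,"ay":0,"az":0,"gripper":1}]'; python3 plan.py .508 -.2405 .0425 -180 40
```

```text
time_s: 20.8
eef_pos: [0.5094, -0.2399, 0.0472]
ee_rot: [0.002, 1.0, -0.0, -0.0]
wrist_force: [-0.5, -0.0, -3.0]
grip_width: 0.0468
time_s: 21.0
eef_pos: [0.5104, -0.2406, 0.0487]
ee_rot: [0.003, 1.0, -0.0, 0.002]
wrist_force: [0.3, -0.2, -2.6]
grip_width: 0.0469
pos [ 510.4 -240.6   48.7] yaw 179.7 tilt 0.2 d [-2.4  0.1 -6.2] dyaw 0.3 F [ 0.3 -0.2 -2.6] w 46.9 t 21.0 q [-0.15  0.47 -0.36  0.   -0.74 -1.42]
1 rows
level ax -0.05 ay 0.20
{"tx":2.4,"ty":0.0,"tz":6.2,"ax":0,"ay":0,"az":-0.32,"gripper":},
```

```bash
python3 -m inch '[{"tx":1,"ty":0,"tz":3,"ax":0,"ay":0,"az":0,"gripper":1},{"tx":0,"ty":0,"tz":2,"ax":0,"ay":0,"az":0,"gripper":1},{"tx":0,"ty":0,"tz":0,"ax":0,"ay":0,"az":0,"gripper":1},{"tx":0,"ty":0,"tz":0,"ax":0,"ay":0,"az":0,"gripper":1}]' 45;python3 plan.py .508 -.2405 .0425 -180 40
```

```text
time_s: 21.4
eef_pos: [0.5082, -0.2405, 0.0426]
ee_rot: [0.003, 1.0, -0.0, 0.0]
wrist_force: [-1.6, 1.9, 3.5]
grip_width: 0.0465
pos [ 508.2 -240.5   42.6] yaw 179.7 tilt 0.03 d [-0.2  0.  -0.1] dyaw 0.3 F [-1.6  1.9  3.5] w 46.5 t 21.4 q [-0.15  0.47 -0.37  0.   -0.73 -1.42]
1 rows
level ax -0.01 ay 0.03
{"tx":0.2,"ty":0.0,"tz":0.1,"ax":0,"ay":0,"az":-0.35,"gripper":},
```

Seated (weight transferred). Release and rise.

```bash
python3 -m inch '[{"tx":0,"ty":0,"tz":0,"ax":0,"ay":0,"az":0,"gripper":-0.6},{"tx":0,"ty":0,"tz":0,"ax":0,"ay":0,"az":0,"gripper":-0.6},{"tx":0,"ty":0,"tz":0,"ax":0,"ay":0,"az":0,"gripper":-0.6},{"tx":0,"ty":0,"tz":0,"ax":0,"ay":0,"az":0,"gripper":-0.6}]' 45;python3 -m inch '[{"tx":0,"ty":0,"tz":-20,"ax":0,"ay":0,"az":0,"gripper":-1},{"tx":0,"ty":0,"tz":-40,"ax":0,"ay":0,"az":0,"gripper":-1},{"tx":0,"ty":0,"tz":-45,"ax":0,"ay":0,"az":0,"gripper":-1},{"tx":8,"ty":40,"tz":-25,"ax":0,"ay":0,"az":0,"gripper":-1},{"tx":10,"ty":45,"tz":0,"ax":0,"ay":0,"az":0,"gripper":-1}]' 45;python3 -m inch '[{"tx":10,"ty":45,"tz":0,"ax":0,"ay":0,"az":0,"gripper":-1},{"tx":10,"ty":45,"tz":0,"ax":0,"ay":0,"az":0,"gripper":-1},{"tx":10,"ty":45,"tz":0,"ax":0,"ay":0,"az":0,"gripper":-1}]';python3 plan.py .385 .317 .18 -90
python3 - <<'E'
from h import *
crop('s','s14.png',140,420,140,360,2,eyes.grab_frame('scene'))
crop('t','t14.png',140,420,150,290,2,eyes.grab_frame('top'))
E
```

```text
time_s: 21.8
eef_pos: [0.5081, -0.2405, 0.0417]
ee_rot: [0.003, 1.0, -0.0, 0.0]
wrist_force: [0.3, 0.2, 0.2]
grip_width: 0.0672
time_s: 22.3
eef_pos: [0.4934, -0.1557, 0.176]
ee_rot: [0.004, 1.0, -0.001, 0.005]
wrist_force: [1.1, 0.9, 0.2]
grip_width: 0.0863
time_s: 22.6
eef_pos: [0.4609, -0.0187, 0.1721]
ee_rot: [0.003, 1.0, 0.0, 0.0]
wrist_force: [0.0, 0.4, -0.3]
grip_width: 0.087
pos [460.9 -18.7 172.1] yaw 179.6 tilt 0.05 d [-75.9 335.7   7.9] dyaw 90.4 F [ 0.   0.4 -0.3] w 87.0 t 22.6 q [ 0.31  0.15 -0.45  0.   -0.96 -1.89]
11 rows
level ax 0.01 ay 0.05
{"tx":7.1,"ty":30.5,"tz":-0.7,"ax":0,"ay":0,"az":-8.22,"gripper":},
{"tx":2.7,"ty":31.2,"tz":-0.7,"ax":0,"ay":0,"az":-8.22,"gripper":},
{"tx":-1.8,"ty":31.2,"tz":-0.7,"ax":0,"ay":0,"az":-8.22,"gripper":},
{"tx":-6.3,"ty":30.7,"tz":-0.7,"ax":0,"ay":0,"az":-8.22,"gripper":},
{"tx":-10.6,"ty":29.4,"tz":-0.7,"ax":0,"ay":0,"az":-8.22,"gripper":},
```

View pics/s14.png

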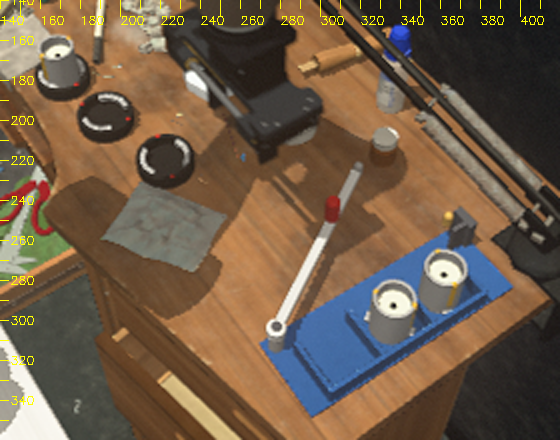

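View pics/t14.png

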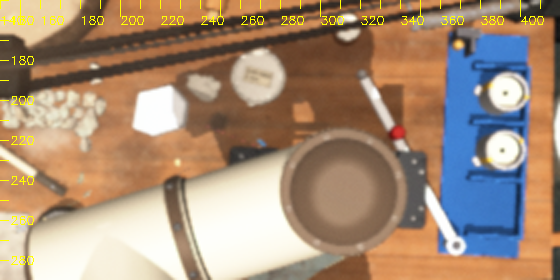

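```bash
python3 -m inch '[{"tx":7,"ty":30.5,"tz":-1,"ax":0,"ay":0,"az":-8.2,"gripper":-1},{"tx":2.5,"ty":31,"tz":-1,"ax":0,"ay":0,"az":-8.2,"gripper":-1},{"tx":-2,"ty":31,"tz":-1,"ax":0,"ay":0,"az":-8.2,"gripper":-1},{"tx":-6.5,"ty":30.5,"tz":-1,"ax":0,"ay":0,"az":-8.2,"gripper":-1},{"tx":-10.5,"ty":29.5,"tz":-1,"ax":0,"ay":0,"az":-8.2,"gripper":-1}]'; python3 plan.py .385 .317 .18 -90
```

```text
time_s: 23.2
eef_pos: [0.4276, 0.1329, 0.177]
ee_rot: [-0.35, 0.937, -0.0, 0.0]
wrist_force: [-0.2, -0.5, -0.3]
grip_width: 0.0869
pos [427.6 132.9 177. ] yaw -139.1 tilt 0.02 d [-42.6 184.1   3. ] dyaw 49.1 F [-0.2 -0.5 -0.3] w 86.9 t 23.2 q [ 0.67  0.12 -0.48  0.   -0.97 -1.52]
6 rows
level ax -0.01 ay 0.02
{"tx":-14.8,"ty":27.8,"tz":-0.5,"ax":0,"ay":0,"az":-8.18,"gripper":},
{"tx":-18.6,"ty":25.4,"tz":-0.5,"ax":0,"ay":0,"az":-8.18,"gripper":},
{"tx":-22.0,"ty":22.6,"tz":-0.5,"ax":0,"ay":0,"az":-8.18,"gripper":},
{"tx":-25.0,"ty":19.2,"tz":-0.5,"ax":0,"ay":0,"az":-8.18,"gripper":},
{"tx":-27.5,"ty":15.4,"tz":-0.5,"ax":0,"ay":0,"az":-8.18,"gripper":},
```

```bash
python3 -m inch '[{"tx":-15,"ty":28,"tz":-0.5,"ax":0,"ay":0,"az":-8.2,"gripper":-1},{"tx":-18.5,"ty":25.5,"tz":0,"ax":0,"ay":0,"az":-8.2,"gripper":-1},{"tx":-22,"ty":22.5,"tz":0,"ax":0,"ay":0,"az":-8.2,"gripper":-1},{"tx":-25,"ty":19,"tz":0,"ax":0,"ay":0,"az":-8.2,"gripper":-1},{"tx":-27.5,"ty":15.5,"tz":0,"ax":0,"ay":0,"az":-8.2,"gripper":-1}]';python3 -m inch '[{"tx":-29,"ty":11,"tz":0,"ax":0,"ay":0,"az":-8.2,"gripper":-1},{"tx":0,"ty":0,"tz":30,"ax":0,"ay":0,"az":0,"gripper":-1},{"tx":0,"ty":0,"tz":0,"ax":0,"ay":0,"az":0,"gripper":-1},{"tx":0,"ty":0,"tz":0,"ax":0,"ay":0,"az":0,"gripper":-1}]';  python3 plan.py .385 .317 .1 -90
python3 - <<'E'
from h import *
print(proj('wrist',[.385,.317,.07]),proj('wrist',[.385,.317,.052]),proj('wrist',bot.observe()['eef_pos']))
crop('w','w15.png',130,400,120,300,2,eyes.grab_frame('wrist'))
E
```

```text
time_s: 23.7
eef_pos: [0.3931, 0.2869, 0.1774]
ee_rot: [-0.656, 0.755, -0.0, 0.0]
wrist_force: [0.3, 0.9, 0.7]
grip_width: 0.0868
time_s: 24.1
eef_pos: [0.3866, 0.3155, 0.1472]
ee_rot: [-0.706, 0.708, -0.0, -0.001]
wrist_force: [1.5, -0.1, 0.7]
grip_width: 0.0876
pos [386.6 315.5 147.2] yaw -90.2 tilt 0.12 d [ -1.6   1.5 -47.2] dyaw 0.2 F [ 1.5 -0.1  0.7] w 87.6 t 24.1 q [ 1.01  0.25 -0.4   0.   -0.92 -1.01]
1 rows
level ax 0.04 ay -0.11
{"tx":-1.5,"ty":1.6,"tz":47.2,"ax":0,"ay":0,"az":-0.19,"gripper":},
[275.40996857 224.1637604 ] [275.2306052  217.09849628] [273.52663368 267.32143239]
```

View pics/w15.png

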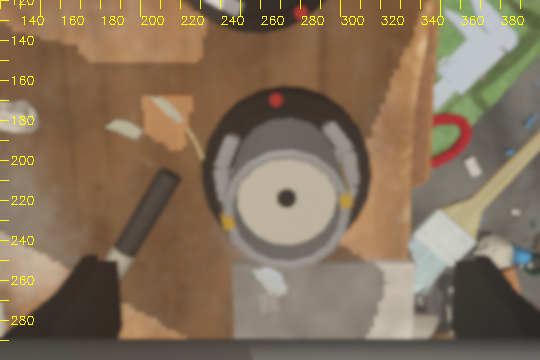

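```bash
python3 -m inch '[{"tx":-2,"ty":0.5,"tz":40,"ax":0,"ay":0,"az":0,"gripper":-1},{"tx":0,"ty":0,"tz":35,"ax":0,"ay":0,"az":0,"gripper":-1},{"tx":0,"ty":0,"tz":25,"ax":0,"ay":0,"az":0,"gripper":-1},{"tx":0,"ty":0,"tz":0,"ax":0,"ay":0,"az":0,"gripper":-1},{"tx":0,"ty":0,"tz":0,"ax":0,"ay":0,"az":0,"gripper":-1}]' 45;python3 plan.py .386 .318 .0435 -90
```

```text
time_s: 24.65
eef_pos: [0.387, 0.3186, 0.0486]
ee_rot: [-0.706, 0.708, -0.0, 0.001]
wrist_force: [0.8, -0.0, -0.1]
grip_width: 0.0869
pos [387.  318.6  48.6] yaw -90.2 tilt 0.1 d [-1.  -0.6 -5.1] dyaw 0.2 F [ 0.8 -0.  -0.1] w 86.9 t 24.6 q [ 1.01  0.38 -0.51  0.   -0.67 -1.02]
1 rows
level ax -0.08 ay 0.06
{"tx":0.6,"ty":1.0,"tz":5.1,"ax":0,"ay":0,"az":-0.17,"gripper":},
```

```bash
python3 -m inch '[{"tx":0,"ty":0.5,"tz":4,"ax":0,"ay":0,"az":0,"gripper":0},{"tx":0,"ty":0,"tz":0,"ax":0,"ay":0,"az":0,"gripper":0},{"tx":0,"ty":0,"tz":0,"ax":0,"ay":0,"az":0,"gripper":0.1},{"tx":0,"ty":0,"tz":0,"ax":0,"ay":0,"az":0,"gripper":1},{"tx":0,"ty":0,"tz":0,"ax":0,"ay":0,"az":0,"gripper":1}]' 45;  python3 -m inch '[{"tx":0,"ty":0,"tz":0,"ax":0,"ay":0,"az":0,"gripper":1},{"tx":0,"ty":0,"tz":0,"ax":0,"ay":0,"az":0,"gripper":1},{"tx":0,"ty":0,"tz":0,"ax":0,"ay":0,"az":0,"gripper":1},{"tx":0,"ty":0,"tz":0,"ax":0,"ay":0,"az":0,"gripper":1}]' 45;python3 plan.py .386 .318 .044 -90|head -1
```

```text
time_s: 25.15
eef_pos: [0.3855, 0.3185, 0.0438]
ee_rot: [-0.706, 0.708, 0.0, 0.0]
wrist_force: [-0.4, -0.0, 0.3]
grip_width: 0.055
time_s: 25.55
eef_pos: [0.3858, 0.3186, 0.0437]
ee_rot: [-0.706, 0.708, -0.0, 0.001]
wrist_force: [2.3, -0.1, 1.4]
grip_width: 0.047
pos [385.8 318.6  43.7] yaw -90.1 tilt 0.06 d [ 0.2 -0.6  0.3] dyaw 0.1 F [ 2.3 -0.1  1.4] w 47.0 t 25.6 q [ 1.02  0.39 -0.52  0.   -0.66 -1.02]
```

```bash
python3 -m inch '[{"tx":0,"ty":0,"tz":-0.5,"ax":0,"ay":0,"az":6,"gripper":1},{"tx":0,"ty":0,"tz":0,"ax":0,"ay":0,"az":6,"gripper":1},{"tx":0,"ty":0,"tz":0,"ax":0,"ay":0,"az":6,"gripper":1},{"tx":0,"ty":0,"tz":0,"ax":0,"ay":0,"az":6,"gripper":1},{"tx":0,"ty":0,"tz":0,"ax":0,"ay":0,"az":6,"gripper":1}]' 45;python3 -m inch '[{"tx":0,"ty":0,"tz":0,"ax":0,"ay":0,"az":6,"gripper":1},{"tx":0,"ty":0,"tz":0,"ax":0,"ay":0,"az":6,"gripper":1},{"tx":0,"ty":0,"tz":0,"ax":0,"ay":0,"az":6,"gripper":1},{"tx":0,"ty":0,"tz":0,"ax":0,"ay":0,"az":6,"gripper":1},{"tx":0,"ty":0,"tz":0,"ax":0,"ay":0,"az":6,"gripper":1}]' 45;python3 -m inch '[{"tx":0,"ty":0,"tz":0,"ax":0,"ay":0,"az":6,"gripper":1},{"tx":0,"ty":0,"tz":0,"ax":0,"ay":0,"az":6,"gripper":1},{"tx":0,"ty":0,"tz":0,"ax":0,"ay":0,"az":6,"gripper":1},{"tx":0,"ty":0,"tz":0,"ax":0,"ay":0,"az":6,"gripper":1},{"tx":0,"ty":0,"tz":0,"ax":0,"ay":0,"az":6,"gripper":1}]' 45; python3 plan.py .386 .318 .044 -180|head -1
python3 - <<'E'
from h import *
crop('w','w16.png',170,380,180,290,3,eyes.grab_frame('wrist'))
E
```

```text
time_s: 26.05
eef_pos: [0.3854, 0.3178, 0.0437]
ee_rot: [-0.497, 0.868, -0.0, -0.0]
wrist_force: [2.1, -0.9, -1.0]
grip_width: 0.0473
time_s: 26.55
eef_pos: [0.3854, 0.318, 0.0437]
ee_rot: [-0.256, 0.967, -0.0, -0.0]
wrist_force: [0.9, -0.4, 0.4]
grip_width: 0.0473
time_s: 27.05
eef_pos: [0.3854, 0.3182, 0.0437]
ee_rot: [0.003, 1.0, -0.0, -0.0]
wrist_force: [1.7, 0.3, 0.4]
grip_width: 0.0476
pos [385.4 318.2  43.7] yaw 179.6 tilt 0.01 d [ 0.6 -0.2  0.3] dyaw 0.4 F [1.7 0.3 0.4] w 47.6 t 27.1 q [ 1.02  0.39 -0.52  0.   -0.66 -2.59]
```

View pics/w16.png

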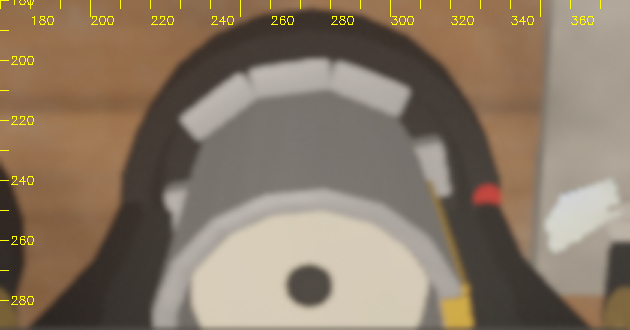

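Stripe at (318,278) points to the red dot at (328,245): aligned with the gap. Pull.

```bash
python3 -m inch '[{"tx":0,"ty":0,"tz":-3,"ax":0,"ay":0,"az":0,"gripper":1},{"tx":0,"ty":0,"tz":-5,"ax":0,"ay":0,"az":0,"gripper":1},{"tx":0,"ty":0,"tz":-8,"ax":0,"ay":0,"az":0,"gripper":1},{"tx":0,"ty":0,"tz":0,"ax":0,"ay":0,"az":0,"gripper":1}]' 45; python3 plan.py .436 -.2375 .165 -180 40
```

```text
time_s: 27.5
eef_pos: [0.3853, 0.3182, 0.0608]
ee_rot: [0.001, 1.0, 0.0, -0.0]
wrist_force: [0.1, 0.6, -3.2]
grip_width: 0.0471
pos [385.3 318.2  60.8] yaw 179.9 tilt 0.01 d [  50.7 -555.7  104.2] dyaw 0.1 F [ 0.1  0.6 -3.2] w 47.1 t 27.5 q [ 1.02  0.36 -0.5  -0.   -0.7  -2.59]
15 rows
level ax 0.01 ay -0.01
{"tx":-3.5,"ty":-37.0,"tz":-6.9,"ax":0,"ay":0,"az":-0.01,"gripper":},
{"tx":-3.5,"ty":-37.0,"tz":-6.9,"ax":0,"ay":0,"az":-0.01,"gripper":},
{"tx":-3.5,"ty":-37.0,"tz":-6.9,"ax":0,"ay":0,"az":-0.01,"gripper":},
{"tx":-3.4,"ty":-37.0,"tz":-6.9,"ax":0,"ay":0,"az":-0.01,"gripper":},
{"tx":-3.4,"ty":-37.0,"tz":-6.9,"ax":0,"ay":0,"az":-0.01,"gripper":},
```

```bash
python3 -m inch '[{"tx":0,"ty":0,"tz":-35,"ax":0,"ay":0,"az":0,"gripper":1},{"tx":0,"ty":0,"tz":-35,"ax":0,"ay":0,"az":0,"gripper":1},{"tx":-3,"ty":-20,"tz":-33,"ax":0,"ay":0,"az":0,"gripper":1},{"tx":-3,"ty":-37,"tz":0,"ax":0,"ay":0,"az":0,"gripper":1},{"tx":-4,"ty":-40,"tz":0,"ax":0,"ay":0,"az":0,"gripper":1}]' 45;python3 -m inch '[{"tx":-4,"ty":-40,"tz":0,"ax":0,"ay":0,"az":0,"gripper":1},{"tx":-4,"ty":-40,"tz":0,"ax":0,"ay":0,"az":0,"gripper":1},{"tx":-4,"ty":-40,"tz":0,"ax":0,"ay":0,"az":0,"gripper":1},{"tx":-4,"ty":-40,"tz":0,"ax":0,"ay":0,"az":0,"gripper":1},{"tx":-4,"ty":-40,"tz":0,"ax":0,"ay":0,"az":0,"gripper":1}]' 45; python3 plan.py .436 -.2375 .165 -180 40
```

```text
time_s: 28.0
eef_pos: [0.3944, 0.2202, 0.1637]
ee_rot: [0.001, 1.0, 0.0, -0.0]
wrist_force: [-0.3, -0.2, -4.4]
grip_width: 0.0471
time_s: 28.5
eef_pos: [0.413, 0.0192, 0.1627]
ee_rot: [0.001, 1.0, -0.0, -0.001]
wrist_force: [1.4, 0.3, -3.7]
grip_width: 0.0475
pos [413.   19.2 162.7] yaw 179.9 tilt 0.12 d [  23.  -256.7    2.3] dyaw 0.1 F [ 1.4  0.3 -3.7] w 47.5 t 28.5 q [ 0.44  0.08 -0.57 -0.   -0.93 -2.02]
7 rows
level ax -0.01 ay -0.12
{"tx":-3.4,"ty":-36.7,"tz":-0.3,"ax":0,"ay":0,"az":-0.02,"gripper":},
{"tx":-3.4,"ty":-36.7,"tz":-0.3,"ax":0,"ay":0,"az":-0.02,"gripper":},
{"tx":-3.3,"ty":-36.7,"tz":-0.3,"ax":0,"ay":0,"az":-0.02,"gripper":},
{"tx":-3.3,"ty":-36.7,"tz":-0.3,"ax":0,"ay":0,"az":-0.02,"gripper":},
{"tx":-3.3,"ty":-36.7,"tz":-0.3,"ax":0,"ay":0,"az":-0.02,"gripper":},
```

```bash
python3 -m inch '[{"tx":-4,"ty":-40,"tz":0,"ax":0,"ay":0,"az":0,"gripper":1},{"tx":-4,"ty":-40,"tz":0,"ax":0,"ay":0,"az":0,"gripper":1},{"tx":-4,"ty":-40,"tz":0,"ax":0,"ay":0,"az":0,"gripper":1},{"tx":-4,"ty":-38,"tz":0,"ax":0,"ay":0,"az":0,"gripper":1},{"tx":-4,"ty":-38,"tz":0,"ax":0,"ay":0,"az":0,"gripper":1}]' 45; python3 plan.py .436 -.2375 .165 -180 40
```

```text
time_s: 29.0
eef_pos: [0.4325, -0.1762, 0.1626]
ee_rot: [0.001, 1.0, 0.0, -0.001]
wrist_force: [0.9, 0.3, -3.1]
grip_width: 0.0473
pos [ 432.5 -176.2  162.6] yaw 179.8 tilt 0.15 d [  3.5 -61.3   2.4] dyaw 0.2 F [ 0.9  0.3 -3.1] w 47.3 t 29.0 q [-0.04  0.18 -0.45 -0.   -0.95 -1.53]
2 rows
level ax 0.05 ay -0.14
{"tx":-1.8,"ty":-30.6,"tz":-1.2,"ax":0,"ay":0,"az":-0.08,"gripper":},
{"tx":-1.8,"ty":-30.6,"tz":-1.2,"ax":0,"ay":0,"az":-0.08,"gripper":},
```

```bash
python3 -m inch '[{"tx":-1.5,"ty":-30,"tz":0,"ax":0,"ay":0,"az":0,"gripper":1},{"tx":-1.5,"ty":-30,"tz":0,"ax":0,"ay":0,"az":0,"gripper":1},{"tx":0,"ty":0,"tz":30,"ax":0,"ay":0,"az":0,"gripper":1},{"tx":0,"ty":0,"tz":0,"ax":0,"ay":0,"az":0,"gripper":1},{"tx":0,"ty":0,"tz":0,"ax":0,"ay":0,"az":0,"gripper":1}]' 45; python3 plan.py .436 -.2375 .07 -180 40
python3 - <<'E'
from h import *
cv2.imwrite('pics/s17.png',eyes.grab_frame('scene'))
E
```

```text
time_s: 29.5
eef_pos: [0.4356, -0.2346, 0.1325]
ee_rot: [0.001, 1.0, 0.0, -0.002]
wrist_force: [0.8, 0.3, -2.8]
grip_width: 0.0471
pos [ 435.6 -234.6  132.5] yaw 179.9 tilt 0.21 d [  0.4  -2.9 -62.5] dyaw 0.1 F [ 0.8  0.3 -2.8] w 47.1 t 29.5 q [-0.17  0.26 -0.43 -0.   -0.89 -1.41]
2 rows
level ax 0.04 ay -0.20
{"tx":-0.2,"ty":-1.5,"tz":31.2,"ax":0,"ay":0,"az":-0.07,"gripper":},
{"tx":-0.2,"ty":-1.5,"tz":31.2,"ax":0,"ay":0,"az":-0.07,"gripper":},
```

View pics/s17.png

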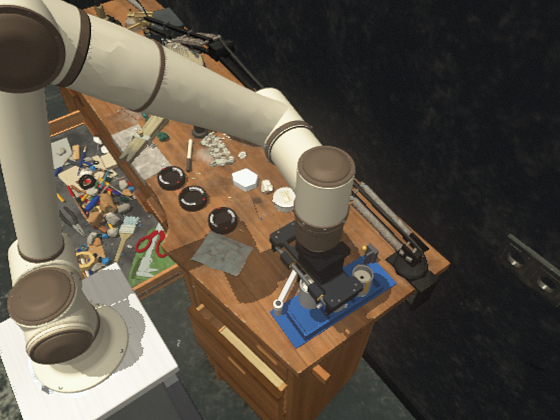

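```bash
python3 -m inch '[{"tx":0,"ty":-1,"tz":30,"ax":0,"ay":0,"az":0,"gripper":1},{"tx":0,"ty":-1,"tz":30,"ax":0,"ay":0,"az":0,"gripper":1},{"tx":0,"ty":0,"tz":20,"ax":0,"ay":0,"az":0,"gripper":1},{"tx":0,"ty":0,"tz":6,"ax":0,"ay":0,"az":0,"gripper":1},{"tx":0,"ty":0,"tz":0,"ax":0,"ay":0,"az":0,"gripper":1}]' 45;python3 -m inch '[{"tx":0,"ty":0,"tz":0,"ax":0,"ay":0,"az":0,"gripper":1},{"tx":0,"ty":0,"tz":0,"ax":0,"ay":0,"az":0,"gripper":1}]'; python3 plan.py .436 -.2375 .0425 -180 40
```

```text
time_s: 30.05
eef_pos: [0.4374, -0.2365, 0.0473]
ee_rot: [0.001, 1.0, -0.0, -0.0]
wrist_force: [-0.5, -0.3, -2.5]
grip_width: 0.0475
time_s: 30.25
eef_pos: [0.4382, -0.237, 0.0484]
ee_rot: [0.001, 1.0, -0.0, 0.002]
wrist_force: [-0.1, 0.8, -2.7]
grip_width: 0.047
pos [ 438.2 -237.    48.4] yaw 179.9 tilt 0.19 d [-2.2 -0.5 -5.9] dyaw 0.1 F [-0.1  0.8 -2.7] w 47.0 t 30.2 q [-0.17  0.38 -0.52  0.   -0.67 -1.4 ]
1 rows
level ax -0.04 ay 0.18
{"tx":2.2,"ty":-0.5,"tz":5.9,"ax":0,"ay":0,"az":-0.12,"gripper":},
```

```bash
python3 -m inch '[{"tx":1,"ty":0,"tz":3,"ax":0,"ay":0,"az":0,"gripper":1},{"tx":0,"ty":0,"tz":2,"ax":0,"ay":0,"az":0,"gripper":1},{"tx":0,"ty":0,"tz":0,"ax":0,"ay":0,"az":0,"gripper":1},{"tx":0,"ty":0,"tz":0,"ax":0,"ay":0,"az":0,"gripper":1}]' 45;python3 plan.py .436 -.2375 .0425 -180 40
```

```text
time_s: 30.65
eef_pos: [0.4362, -0.237, 0.0426]
ee_rot: [0.001, 1.0, -0.0, 0.0]
wrist_force: [-0.9, 1.2, 4.7]
grip_width: 0.0474
pos [ 436.2 -237.    42.6] yaw 179.9 tilt 0.04 d [-0.2 -0.5 -0.1] dyaw 0.1 F [-0.9  1.2  4.7] w 47.4 t 30.6 q [-0.17  0.39 -0.53  0.   -0.65 -1.4 ]
1 rows
level ax -0.02 ay 0.04
{"tx":0.2,"ty":-0.5,"tz":0.1,"ax":0,"ay":0,"az":-0.14,"gripper":},
```

```bash
python3 -m inch '[{"tx":0,"ty":0,"tz":0,"ax":0,"ay":0,"az":0,"gripper":-0.6},{"tx":0,"ty":0,"tz":0,"ax":0,"ay":0,"az":0,"gripper":-0.6},{"tx":0,"ty":0,"tz":0,"ax":0,"ay":0,"az":0,"gripper":-0.6},{"tx":0,"ty":0,"tz":0,"ax":0,"ay":0,"az":0,"gripper":-0.6}]' 45;python3 -m inch '[{"tx":0,"ty":0,"tz":-20,"ax":0,"ay":0,"az":0,"gripper":-0.6},{"tx":0,"ty":0,"tz":-40,"ax":0,"ay":0,"az":0,"gripper":0},{"tx":0,"ty":0,"tz":-45,"ax":0,"ay":0,"az":0,"gripper":1},{"tx":-15,"ty":40,"tz":-25,"ax":0,"ay":0,"az":0,"gripper":1},{"tx":-15,"ty":45,"tz":0,"ax":0,"ay":0,"az":0,"gripper":1}]' 20;python3 -m inch '[{"tx":-20,"ty":45,"tz":0,"ax":0,"ay":0,"az":0,"gripper":1},{"tx":-20,"ty":45,"tz":0,"ax":0,"ay":0,"az":0,"gripper":1},{"tx":0,"ty":45,"tz":0,"ax":0,"ay":0,"az":0,"gripper":1},{"tx":0,"ty":0,"tz":0,"ax":0,"ay":0,"az":0,"gripper":1},{"tx":0,"ty":0,"tz":0,"ax":0,"ay":0,"az":0,"gripper":1}]';python3 plan.py .47 -.07 .1 -180
python3 - <<'E'
from h import *
a=eyes.grab_frame('scene');cv2.imwrite('pics/s18f.png',a);crop('s','s18.png',250,410,220,350,5,a)
a=eyes.grab_frame('top');cv2.imwrite('pics/t18f.png',a);crop('t','t18.png',280,420,150,290,4,a)
E
```

```text
time_s: 31.05
eef_pos: [0.436, -0.2369, 0.0418]
ee_rot: [0.001, 1.0, -0.0, 0.0]
wrist_force: [1.0, -0.3, 0.2]
grip_width: 0.0672
time_s: 31.55
eef_pos: [0.4691, -0.1523, 0.1763]
ee_rot: [0.003, 1.0, -0.001, 0.005]
wrist_force: [1.6, 0.1, -0.7]
grip_width: 0.0454
time_s: 32.05
eef_pos: [0.5064, -0.0161, 0.1716]
ee_rot: [0.0, 1.0, -0.0, -0.0]
wrist_force: [0.7, 0.1, 0.2]
grip_width: 0.0057
pos [506.4 -16.1 171.6] yaw 180.0 tilt 0.03 d [-36.4 -53.9 -71.6] dyaw 0.0 F [0.7 0.1 0.2] w 5.7 t 32.0 q [ 0.29  0.23 -0.35  0.   -0.99 -1.86]
3 rows
level ax -0.01 ay -0.03
{"tx":12.1,"ty":-18.0,"tz":23.9,"ax":0,"ay":0,"az":-0.01,"gripper":},
{"tx":12.1,"ty":-18.0,"tz":23.9,"ax":0,"ay":0,"az":-0.01,"gripper":},
{"tx":12.1,"ty":-18.0,"tz":23.9,"ax":0,"ay":0,"az":-0.01,"gripper":},
```

View pics/s18.png

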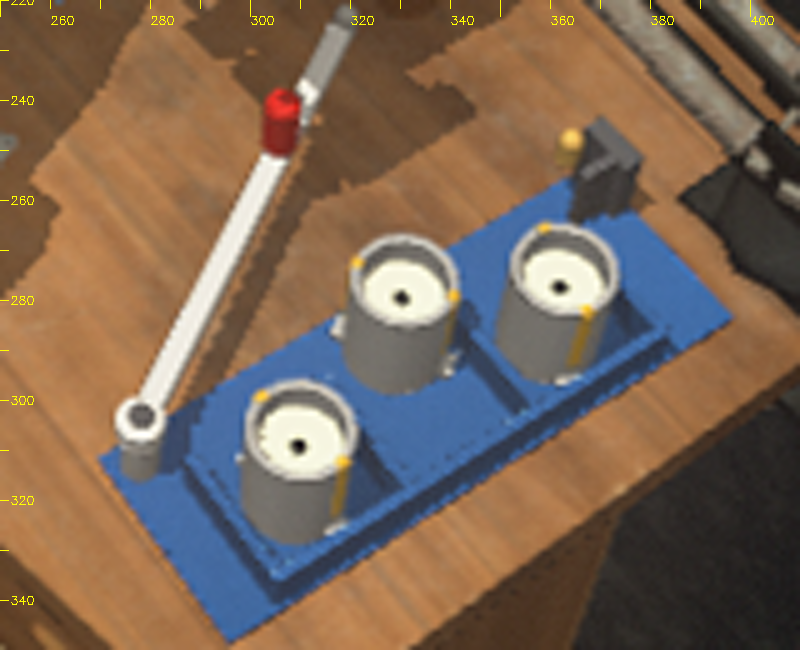

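View pics/t18.png

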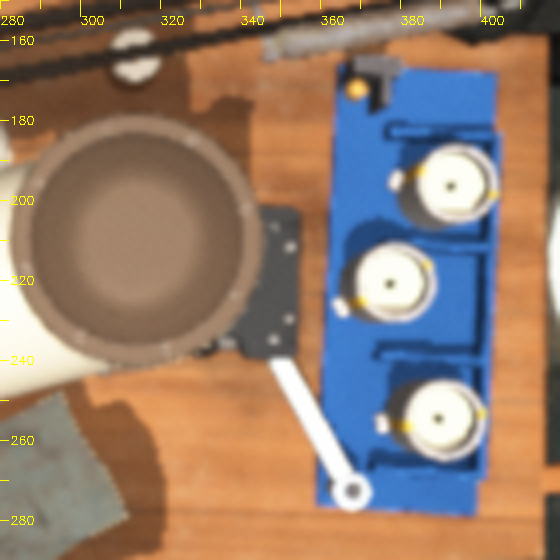

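```bash
python3 - <<'E'
from h import *
for n,s,t in(('mid',(330.4,279.6),(377.2,221)),('b1',(309.6,309.4),(389.5,254.7)),('b3',(362,277.4),(392.7,196.5))):
    print(n,ray('top',*t,.051).round(4),ray('scene',*s,.051).round(4),tri(t,s))
s=[(357-0,262),(0,0)]
# stripes mid for upright check
print(tri((280+363/4,150+303/4),(250+357/5,220+263/5)),tri((280+428/4,150+265/4),(250+454/5,220+297/5)))
E
```

```text
mid [ 0.5161 -0.208   0.051 ] [ 0.5188 -0.2091  0.051 ] [ 0.5175 -0.2087  0.0515]
b1 [ 0.433  -0.2391  0.051 ] [ 0.435  -0.2397  0.051 ] [ 0.434  -0.2396  0.0517]
b3 [ 0.5784 -0.2458  0.051 ] [ 0.5804 -0.2462  0.051 ] [ 0.5792 -0.2462  0.0519]
[ 0.505  -0.1897  0.0679] [ 0.5288 -0.2286  0.0686]
```

```bash
python3 -m inch '[{"tx":-2,"ty":-38,"tz":0,"ax":0,"ay":0,"az":0,"gripper":-1},{"tx":-3,"ty":-38,"tz":0,"ax":0,"ay":0,"az":0,"gripper":-1},{"tx":-3,"ty":-38,"tz":0,"ax":0,"ay":0,"az":0,"gripper":-1},{"tx":-3,"ty":-38,"tz":0,"ax":0,"ay":0,"az":0,"gripper":-1},{"tx":0,"ty":-40,"tz":0,"ax":0,"ay":0,"az":0,"gripper":-1}]' 45;python3 -m inch '[{"tx":0,"ty":0,"tz":40,"ax":0,"ay":0,"az":0,"gripper":-1},{"tx":0,"ty":0,"tz":30,"ax":0,"ay":0,"az":0,"gripper":-1},{"tx":0,"ty":0,"tz":0,"ax":0,"ay":0,"az":0,"gripper":-1},{"tx":0,"ty":0,"tz":0,"ax":0,"ay":0,"az":0,"gripper":-1}]';python3 plan.py .517 -.2085 .043 -180
python3 - <<'E'
from h import *
print(proj('wrist',[.517,-.2085,.069]),proj('wrist',bot.observe()['eef_pos']))
crop('w','w19.png',130,400,120,300,2,eyes.grab_frame('wrist'))
E
```

```text
time_s: 32.65
eef_pos: [0.5164, -0.2121, 0.1719]
ee_rot: [0.002, 1.0, -0.0, 0.0]
wrist_force: [0.3, -0.5, 0.1]
grip_width: 0.0346
time_s: 33.05
eef_pos: [0.5168, -0.2104, 0.1023]
ee_rot: [0.002, 1.0, -0.0, -0.0]
wrist_force: [-0.2, -0.4, -0.1]
grip_width: 0.0663
pos [ 516.8 -210.4  102.3] yaw 179.8 tilt 0.05 d [  0.2   1.9 -59.3] dyaw 0.2 F [-0.2 -0.4 -0.1] w 66.3 t 33.0 q [-0.1   0.39 -0.32  0.   -0.86 -1.48]
2 rows
level ax -0.04 ay -0.03
{"tx":-0.1,"ty":0.9,"tz":29.6,"ax":0,"ay":0,"az":-0.11,"gripper":},
{"tx":-0.1,"ty":0.9,"tz":29.6,"ax":0,"ay":0,"az":-0.11,"gripper":},
[276.54317555 242.97119667] [273.67040015 265.89975351]
```

View pics/w19.png

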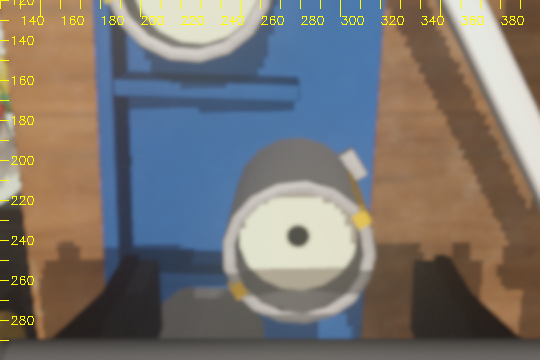

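```bash
python3 -m inch '[{"tx":0,"ty":2,"tz":0,"ax":0,"ay":0,"az":0,"gripper":-1},{"tx":0,"ty":1,"tz":0,"ax":0,"ay":0,"az":0,"gripper":-1},{"tx":0,"ty":0,"tz":30,"ax":0,"ay":0,"az":0,"gripper":-1},{"tx":0,"ty":0,"tz":27,"ax":0,"ay":0,"az":0,"gripper":-1},{"tx":0,"ty":0,"tz":0,"ax":0,"ay":0,"az":0,"gripper":-1}]';python3 -m inch '[{"tx":0,"ty":0,"tz":0,"ax":0,"ay":0,"az":0,"gripper":0},{"tx":0,"ty":0,"tz":0,"ax":0,"ay":0,"az":0,"gripper":0},{"tx":0,"ty":0,"tz":0,"ax":0,"ay":0,"az":0,"gripper":0},{"tx":0,"ty":0,"tz":0,"ax":0,"ay":0,"az":0,"gripper":1},{"tx":0,"ty":0,"tz":0,"ax":0,"ay":0,"az":0,"gripper":1}]' 35;python3 -m inch '[{"tx":0,"ty":0,"tz":0,"ax":0,"ay":0,"az":0,"gripper":1},{"tx":0,"ty":0,"tz":0,"ax":0,"ay":0,"az":0,"gripper":1},{"tx":0,"ty":0,"tz":0,"ax":0,"ay":0,"az":0,"gripper":1},{"tx":0,"ty":0,"tz":0,"ax":0,"ay":0,"az":0,"gripper":1}]' 35;python3 plan.py .508 -.2405 .055 -180
```

```text
time_s: 33.6
eef_pos: [0.5148, -0.2053, 0.0426]
ee_rot: [0.001, 1.0, 0.001, -0.003]
wrist_force: [-1.1, 0.8, 0.4]
grip_width: 0.0868
time_s: 34.1
eef_pos: [0.5173, -0.2061, 0.0456]
ee_rot: [0.001, 1.0, -0.0, 0.001]
wrist_force: [-0.4, -0.5, -0.0]
grip_width: 0.0547
time_s: 34.5
eef_pos: [0.5172, -0.2062, 0.0453]
ee_rot: [0.001, 1.0, -0.0, 0.0]
wrist_force: [-1.2, 0.2, 2.8]
grip_width: 0.047
pos [ 517.2 -206.2   45.3] yaw 179.9 tilt 0.03 d [ -9.2 -34.3   9.7] dyaw 0.1 F [-1.2  0.2  2.8] w 47.0 t 34.5 q [-0.09  0.46 -0.38  0.   -0.73 -1.49]
1 rows
level ax -0.01 ay 0.02
{"tx":9.1,"ty":-34.3,"tz":-9.7,"ax":0,"ay":0,"az":-0.15,"gripper":},
```

```bash
python3 -m inch '[{"tx":0,"ty":0,"tz":-8,"ax":0,"ay":0,"az":0,"gripper":1},{"tx":3,"ty":-11,"tz":0,"ax":0,"ay":0,"az":0,"gripper":1},{"tx":3,"ty":-11,"tz":0,"ax":0,"ay":0,"az":0,"gripper":1},{"tx":3,"ty":-12,"tz":0,"ax":0,"ay":0,"az":0,"gripper":1},{"tx":0,"ty":0,"tz":0,"ax":0,"ay":0,"az":0,"gripper":1}]' 40;python3 -m inch '[{"tx":0,"ty":0,"tz":0,"ax":0,"ay":0,"az":0,"gripper":1},{"tx":0,"ty":0,"tz":0,"ax":0,"ay":0,"az":0,"gripper":1}]';python3 plan.py .508 -.2405 .045 -180
```

```text
time_s: 35.0
eef_pos: [0.5068, -0.2418, 0.0524]
ee_rot: [0.003, 1.0, 0.0, -0.001]
wrist_force: [0.4, 0.0, -2.3]
grip_width: 0.047
time_s: 35.2
eef_pos: [0.5077, -0.2402, 0.0527]
ee_rot: [0.002, 1.0, 0.0, -0.0]
wrist_force: [-0.1, 0.7, -2.2]
grip_width: 0.0465
pos [ 507.7 -240.2   52.7] yaw 179.8 tilt 0.02 d [ 0.3 -0.3 -7.7] dyaw 0.2 F [-0.1  0.7 -2.2] w 46.5 t 35.2 q [-0.15  0.46 -0.36 -0.   -0.75 -1.42]
1 rows
level ax 0.01 ay -0.02
{"tx":-0.3,"ty":-0.3,"tz":7.7,"ax":0,"ay":0,"az":-0.18,"gripper":},
```

```bash
python3 -m inch '[{"tx":0,"ty":0,"tz":4,"ax":0,"ay":0,"az":0,"gripper":1},{"tx":0,"ty":0,"tz":3,"ax":0,"ay":0,"az":0,"gripper":1},{"tx":0,"ty":0,"tz":0.7,"ax":0,"ay":0,"az":0,"gripper":1},{"tx":0,"ty":0,"tz":0,"ax":0,"ay":0,"az":0,"gripper":1},{"tx":0,"ty":0,"tz":0,"ax":0,"ay":0,"az":0,"gripper":1}]' 40;python3 plan.py .508 -.2405 .045 -180|head -1
```

```text
time_s: 35.7
eef_pos: [0.5079, -0.2398, 0.0453]
ee_rot: [0.001, 1.0, 0.0, -0.0]
wrist_force: [-1.2, 2.1, -0.0]
grip_width: 0.0469
pos [ 507.9 -239.8   45.3] yaw 179.9 tilt 0.01 d [ 0.1 -0.7 -0.3] dyaw 0.1 F [-1.2  2.1 -0. ] w 46.9 t 35.7 q [-0.15  0.47 -0.37 -0.   -0.74 -1.42]
```

```bash
python3 -m inch '[{"tx":0,"ty":0,"tz":0,"ax":0,"ay":0,"az":0,"gripper":-0.6},{"tx":0,"ty":0,"tz":0,"ax":0,"ay":0,"az":0,"gripper":-0.6},{"tx":0,"ty":0,"tz":0,"ax":0,"ay":0,"az":0,"gripper":-0.6},{"tx":0,"ty":0,"tz":0,"ax":0,"ay":0,"az":0,"gripper":-0.6}]' 45;python3 -m inch '[{"tx":0,"ty":0,"tz":-20,"ax":0,"ay":0,"az":0,"gripper":-0.6},{"tx":0,"ty":0,"tz":-40,"ax":0,"ay":0,"az":0,"gripper":0},{"tx":0,"ty":0,"tz":-45,"ax":0,"ay":0,"az":0,"gripper":1},{"tx":-5,"ty":45,"tz":-25,"ax":0,"ay":0,"az":0,"gripper":1},{"tx":-5,"ty":45,"tz":0,"ax":0,"ay":0,"az":0,"gripper":1}]' 30;python3 -m inch '[{"tx":0,"ty":45,"tz":0,"ax":0,"ay":0,"az":0,"gripper":1},{"tx":0,"ty":45,"tz":0,"ax":0,"ay":0,"az":0,"gripper":1},{"tx":0,"ty":45,"tz":0,"ax":0,"ay":0,"az":0,"gripper":1},{"tx":0,"ty":15,"tz":0,"ax":0,"ay":0,"az":0,"gripper":1},{"tx":0,"ty":0,"tz":0,"ax":0,"ay":0,"az":0,"gripper":1}]';python3 plan.py .508 -.05 .1 -180
python3 - <<'E'
from h import *
a=eyes.grab_frame('scene');crop('s','s20.png',250,410,220,350,5,a)
a=eyes.grab_frame('top');crop('t','t20.png',280,420,150,290,4,a)
E
```

```text
time_s: 36.1
eef_pos: [0.5082, -0.2402, 0.0453]
ee_rot: [0.001, 1.0, -0.0, 0.0]
wrist_force: [-0.2, 0.3, -0.0]
grip_width: 0.0671
time_s: 36.6
eef_pos: [0.5207, -0.152, 0.179]
ee_rot: [0.003, 1.0, -0.001, 0.005]
wrist_force: [1.8, 0.3, -0.8]
grip_width: 0.0455
time_s: 37.1
eef_pos: [0.5185, 0.0001, 0.1745]
ee_rot: [-0.0, 1.0, 0.0, 0.0]
wrist_force: [-0.1, -0.9, 0.6]
grip_width: 0.006
pos [5.185e+02 1.000e-01 1.745e+02] yaw -180.0 tilt 0.03 d [-10.5 -50.1 -74.5] dyaw -0.0 F [-0.1 -0.9  0.6] w 6.0 t 37.1 q [ 0.31  0.25 -0.32  0.   -1.   -1.88]
2 rows
level ax 0.01 ay 0.03
{"tx":5.3,"ty":-25.0,"tz":37.2,"ax":0,"ay":0,"az":0.02,"gripper":},
{"tx":5.3,"ty":-25.1,"tz":37.2,"ax":0,"ay":0,"az":0.02,"gripper":},
```

View pics/s20.png

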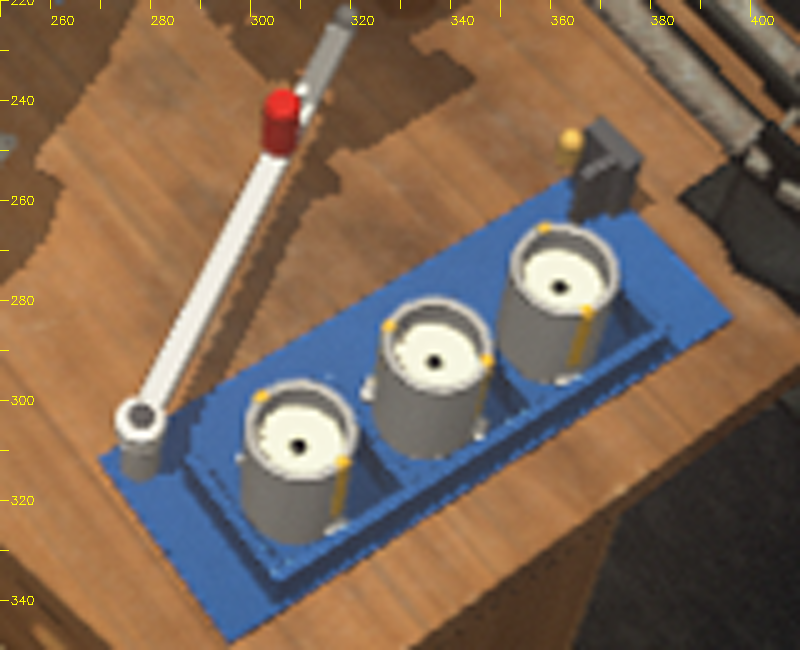

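View pics/t20.png

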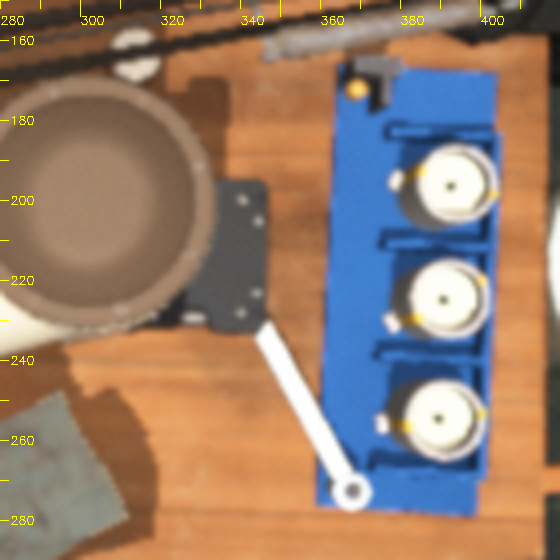

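```bash
python3 - <<'E'
from h import *
k=ray('scene',306.6,239.6,.086)[:2]; k2=ray('top',339,216,.086)[:2]
H=np.array([.388,-.1876]); k0=np.array([.5447,-.1935])
f=lambda p:np.arctan2(*(p-H)[::-1])
print(k,k2,f(k)-f(k0),f(k2)-f(k0),np.linalg.norm(k-H),ray('top',391,224.8,.051),ray('scene',336.8,292.4,.051))
th0=f(k0)
for ph in(.6,.45,.3,.15,.08,.03,0,-.03):
    t=th0+ph; n=np.array([-np.sin(t),np.cos(t)]); p=H+.157*np.array([np.cos(t),np.sin(t)])
    print(ph,p.round(4),'tcp',(p+[0,.026]).round(4))
E
```

```text
[ 0.52639587 -0.10953628] [ 0.524372   -0.10827132] 0.5512083260468706 0.5644947003219359 0.15889418184944146 [ 0.5074003  -0.24221006  0.051     ] [ 0.50939525 -0.24227076  0.051     ]
0.6 [ 0.5208 -0.1039] tcp [ 0.5208 -0.0779]
0.45 [ 0.5318 -0.1247] tcp [ 0.5318 -0.0987]
0.3 [ 0.5396 -0.1469] tcp [ 0.5396 -0.1209]
0.15 [ 0.544 -0.17 ] tcp [ 0.544 -0.144]
0.08 [ 0.5449 -0.181 ] tcp [ 0.5449 -0.155 ]
0.03 [ 0.545  -0.1888] tcp [ 0.545  -0.1628]
0 [ 0.5449 -0.1935] tcp [ 0.5449 -0.1675]
-0.03 [ 0.5446 -0.1982] tcp [ 0.5446 -0.1722]
```

```bash
python3 -m inch '[{"tx":-5,"ty":-25,"tz":30,"ax":0,"ay":0,"az":0,"gripper":1},{"tx":-5,"ty":-25,"tz":30,"ax":0,"ay":0,"az":0,"gripper":1},{"tx":0,"ty":0,"tz":30,"ax":0,"ay":0,"az":0,"gripper":1},{"tx":0,"ty":0,"tz":18,"ax":0,"ay":0,"az":0,"gripper":1},{"tx":0,"ty":0,"tz":0,"ax":0,"ay":0,"az":0,"gripper":1}]' 30;python3 -m inch '[{"tx":0,"ty":0,"tz":0,"ax":0,"ay":0,"az":0,"gripper":1},{"tx":0,"ty":0,"tz":0,"ax":0,"ay":0,"az":0,"gripper":1}]';python3 plan.py .532 -.0987 .064 -180
python3 - <<'E'
from h import *
crop('w','w21.png',130,400,120,300,2,eyes.grab_frame('wrist'))
crop('s','s21.png',230,410,180,330,4,eyes.grab_frame('scene'))
E
```

```text
time_s: 37.7
eef_pos: [0.5259, -0.0539, 0.0636]
ee_rot: [0.003, 1.0, -0.001, -0.003]
wrist_force: [-0.7, -1.3, 0.1]
grip_width: -0.0002
time_s: 37.9
eef_pos: [0.5293, -0.0521, 0.0677]
ee_rot: [0.002, 1.0, 0.0, 0.001]
wrist_force: [0.3, -0.2, 0.5]
grip_width: 0.0004
pos [529.3 -52.1  67.7] yaw 179.8 tilt 0.15 d [  2.7 -46.6  -3.7] dyaw 0.2 F [ 0.3 -0.2  0.5] w 0.4 t 37.9 q [ 0.21  0.4  -0.42  0.   -0.75 -1.78]
1 rows
level ax 0.01 ay 0.15
{"tx":-2.9,"ty":-46.6,"tz":3.7,"ax":0,"ay":0,"az":-0.18,"gripper":},
```

View pics/w21.png

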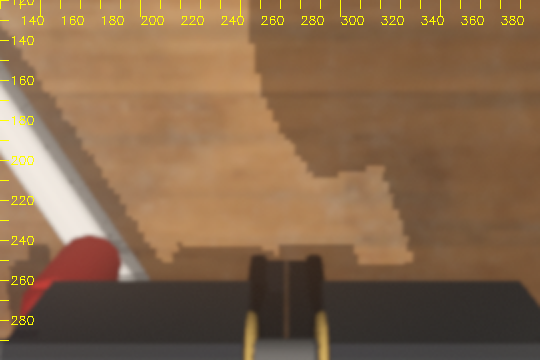

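View pics/s21.png

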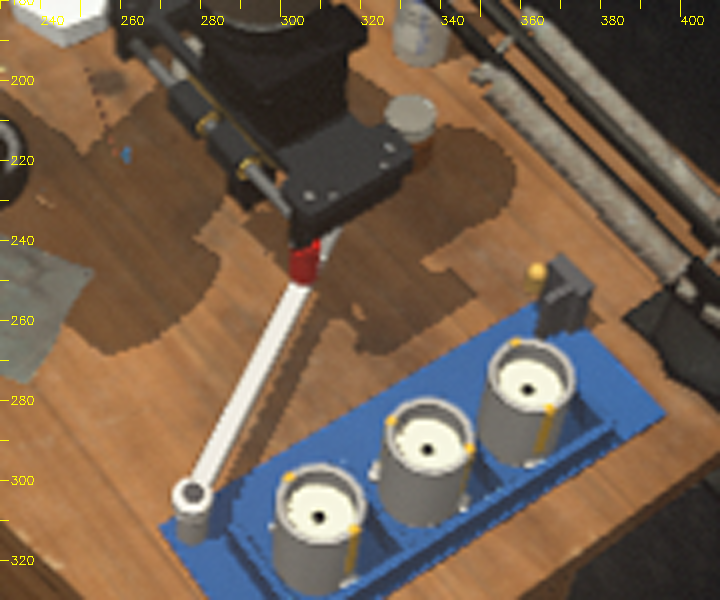

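```bash
python3 -m inch '[{"tx":-2,"ty":-12,"tz":2,"ax":0,"ay":0,"az":0,"gripper":1},{"tx":-2,"ty":-12,"tz":2,"ax":0,"ay":0,"az":0,"gripper":1},{"tx":-2,"ty":-12,"tz":0,"ax":0,"ay":0,"az":0,"gripper":1},{"tx":-2,"ty":-12,"tz":0,"ax":0,"ay":0,"az":0,"gripper":1},{"tx":-2,"ty":-12,"tz":0,"ax":0,"ay":0,"az":0,"gripper":1}]' 30;python3 -m inch '[{"tx":-2,"ty":-12,"tz":0,"ax":0,"ay":0,"az":0,"gripper":1},{"tx":-1,"ty":-12,"tz":0,"ax":0,"ay":0,"az":0,"gripper":1},{"tx":0,"ty":-8,"tz":0,"ax":0,"ay":0,"az":0,"gripper":1},{"tx":0,"ty":0,"tz":0,"ax":0,"ay":0,"az":0,"gripper":1}]';python3 plan.py .544 -.1675 .064 -180
python3 - <<'E'
from h import *
crop('s','s22.png',230,410,180,330,4,eyes.grab_frame('scene'))
E
```

```text
time_s: 38.5
eef_pos: [0.5386, -0.1129, 0.0624]
ee_rot: [0.002, 1.0, 0.0, 0.0]
wrist_force: [0.9, 0.7, 0.8]
grip_width: 0.0004
time_s: 38.9
eef_pos: [0.5406, -0.1449, 0.0621]
ee_rot: [0.002, 1.0, -0.0, -0.0]
wrist_force: [-0.1, -0.5, -0.3]
grip_width: 0.0006
pos [ 540.6 -144.9   62.1] yaw 179.7 tilt 0.05 d [  3.4 -22.6   1.9] dyaw 0.3 F [-0.1 -0.5 -0.3] w 0.6 t 38.9 q [ 0.03  0.44 -0.36  0.   -0.77 -1.6 ]
1 rows
level ax -0.01 ay -0.05
{"tx":-3.5,"ty":-22.6,"tz":-1.9,"ax":0,"ay":0,"az":-0.25,"gripper":},
```

View pics/s22.png

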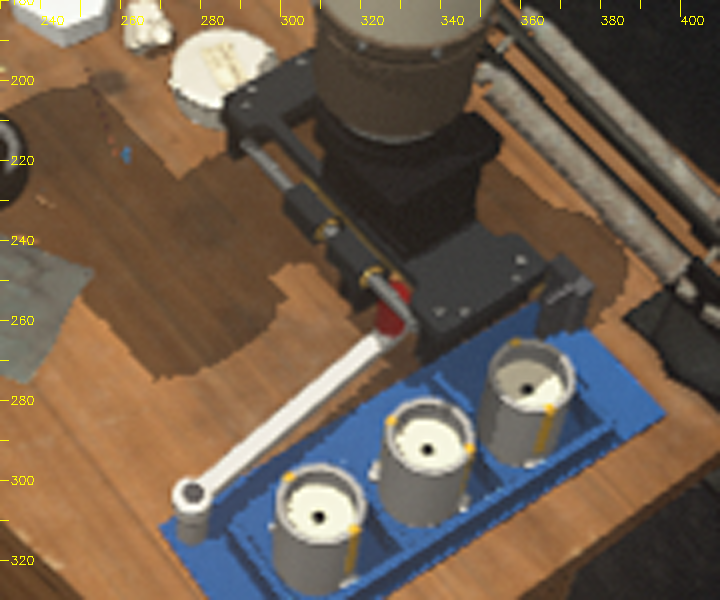

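```bash
python3 -m inch '[{"tx":-1,"ty":-5,"tz":0,"ax":0,"ay":0,"az":0,"gripper":1},{"tx":-1,"ty":-5,"tz":0,"ax":0,"ay":0,"az":0,"gripper":1},{"tx":0,"ty":-3,"tz":0,"ax":0,"ay":0,"az":0,"gripper":1},{"tx":0,"ty":0,"tz":0,"ax":0,"ay":0,"az":0,"gripper":1}]';python3 -m inch '[{"tx":0,"ty":-2,"tz":0,"ax":0,"ay":0,"az":0,"gripper":1},{"tx":0,"ty":-2,"tz":0,"ax":0,"ay":0,"az":0,"gripper":1},{"tx":0,"ty":0,"tz":0,"ax":0,"ay":0,"az":0,"gripper":1}]';python3 -m inch '[{"tx":0,"ty":-2,"tz":0,"ax":0,"ay":0,"az":0,"gripper":1},{"tx":0,"ty":0,"tz":0,"ax":0,"ay":0,"az":0,"gripper":1}]'
```

```text
time_s: 39.35
eef_pos: [0.5431, -0.157, 0.0623]
ee_rot: [0.001, 1.0, -0.0, 0.0]
wrist_force: [-0.4, -0.0, 0.1]
grip_width: 0.0003
time_s: 39.65
eef_pos: [0.543, -0.1608, 0.0624]
ee_rot: [0.001, 1.0, -0.0, 0.0]
wrist_force: [-1.4, -0.6, -0.3]
grip_width: 0.0003
time_s: 39.85
eef_pos: [0.543, -0.162, 0.0623]
ee_rot: [0.001, 1.0, 0.0, 0.0]
wrist_force: [0.0, 4.6, 0.7]
grip_width: 0.0002
```

Nose resistance begins (4.6 N). Continue in small steps.

```bash
for i in 1 ; do python3 -m inch '[{"tx":0,"ty":-2,"tz":0,"ax":0,"ay":0,"az":0,"gripper":1},{"tx":0,"ty":0,"tz":0,"ax":0,"ay":0,"az":0,"gripper":1}]';python3 -m inch '[{"tx":0,"ty":-2,"tz":0,"ax":0,"ay":0,"az":0,"gripper":1},{"tx":0,"ty":0,"tz":0,"ax":0,"ay":0,"az":0,"gripper":1}]';python3 -m inch '[{"tx":0,"ty":-2,"tz":0,"ax":0,"ay":0,"az":0,"gripper":1},{"tx":0,"ty":0,"tz":0,"ax":0,"ay":0,"az":0,"gripper":1}]'; done|grep -E "pos|force"
```

```text
eef_pos: [0.5431, -0.1635, 0.0624]
wrist_force: [-0.4, 6.7, 0.7]
eef_pos: [0.5432, -0.1656, 0.0623]
wrist_force: [0.1, 6.4, 1.5]
eef_pos: [0.5434, -0.1681, 0.0624]
wrist_force: [0.6, 3.9, -0.1]
```

```bash
(python3 -m inch '[{"tx":0,"ty":-2,"tz":0,"ax":0,"ay":0,"az":0,"gripper":1},{"tx":0,"ty":0,"tz":0,"ax":0,"ay":0,"az":0,"gripper":1}]';python3 -m inch '[{"tx":0,"ty":-2,"tz":0,"ax":0,"ay":0,"az":0,"gripper":1},{"tx":0,"ty":0,"tz":0,"ax":0,"ay":0,"az":0,"gripper":1}]';python3 -m inch '[{"tx":0,"ty":-1,"tz":0,"ax":0,"ay":0,"az":0,"gripper":1},{"tx":0,"ty":0,"tz":0,"ax":0,"ay":0,"az":0,"gripper":1}]')|grep -E "pos|force"
python3 - <<'E'
from h import *
crop('s','s23.png',230,410,180,330,4,eyes.grab_frame('scene'))
E
```

```text
eef_pos: [0.5429, -0.1712, 0.0624]
wrist_force: [0.2, 0.6, 0.2]
eef_pos: [0.5426, -0.1732, 0.0623]
wrist_force: [0.2, 0.5, -0.4]
eef_pos: [0.5426, -0.1734, 0.0623]
wrist_force: [-0.8, 3.2, 0.1]
```

View pics/s23.png

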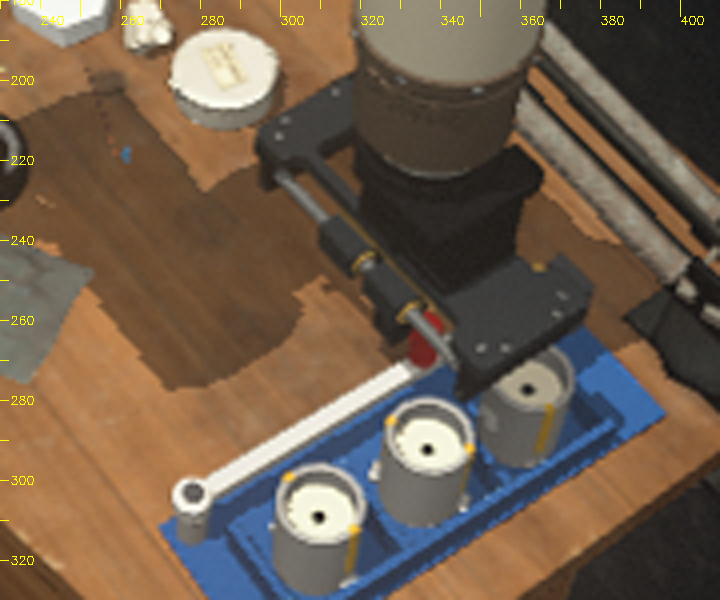

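```bash
python3 -m inch '[{"tx":0,"ty":10,"tz":0,"ax":0,"ay":0,"az":0,"gripper":1},{"tx":0,"ty":15,"tz":0,"ax":0,"ay":0,"az":0,"gripper":1},{"tx":10,"ty":20,"tz":-30,"ax":0,"ay":0,"az":0,"gripper":1},{"tx":20,"ty":30,"tz":-30,"ax":0,"ay":0,"az":0,"gripper":1},{"tx":20,"ty":40,"tz":-30,"ax":0,"ay":0,"az":0,"gripper":1}]';python3 -m inch '[{"tx":10,"ty":45,"tz":-20,"ax":0,"ay":0,"az":0,"gripper":1},{"tx":0,"ty":45,"tz":0,"ax":0,"ay":0,"az":0,"gripper":1},{"tx":0,"ty":0,"tz":0,"ax":0,"ay":0,"az":0,"gripper":1},{"tx":0,"ty":0,"tz":0,"ax":0,"ay":0,"az":0,"gripper":1}]'
python3 - <<'E'
from h import *
a=eyes.grab_frame('scene');cv2.imwrite('pics/s24f.png',a);crop('s','s24.png',250,410,220,350,5,a)
a=eyes.grab_frame('top');crop('t','t24.png',280,420,150,290,4,a)
E
```

```text
time_s: 41.6
eef_pos: [0.494, -0.0603, 0.151]
ee_rot: [0.002, 1.0, -0.0, -0.0]
wrist_force: [1.2, 0.5, 1.0]
grip_width: 0.0003
time_s: 42.0
eef_pos: [0.4846, 0.0299, 0.1703]
ee_rot: [-0.0, 1.0, -0.0, 0.0]
wrist_force: [0.5, -0.4, -0.4]
grip_width: 0.0004
```

View pics/s24.png

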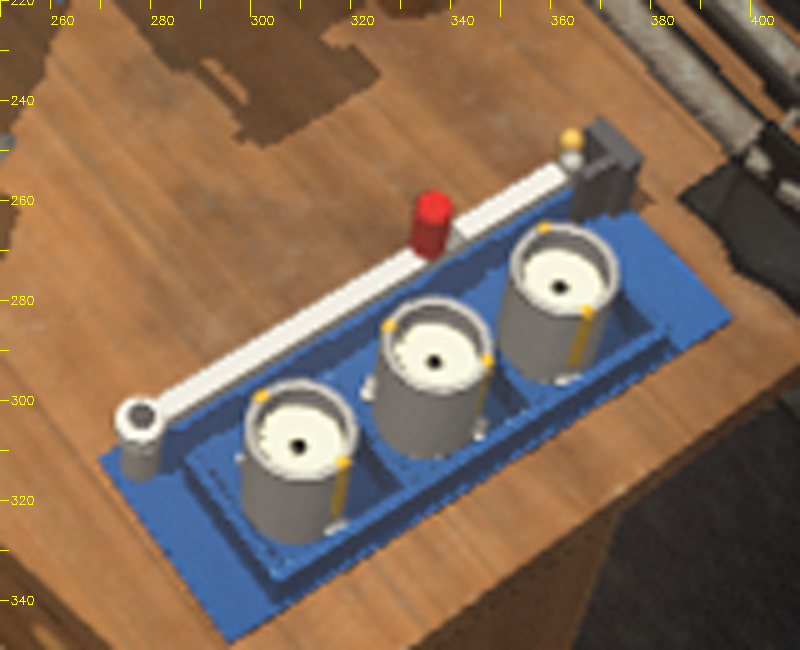

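View pics/t24.png

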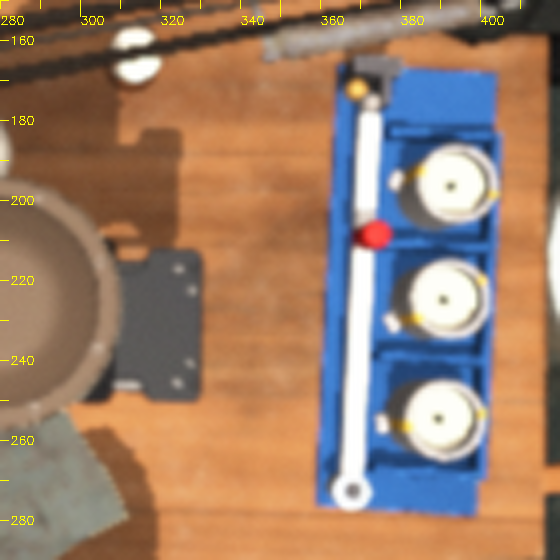

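```bash
python3 -c "
from bench import job
print(job.finish_job())"
```

```text
the job is handed in; nothing more can be done
None
```

All three flasks are out of their bases and standing upright in the three bays. The keeper bar is shut, and I handed the job in at about 42 s; no verdict is reported.

- **Keeper opening:** I swung the bar out by its knob to about 0.56 rad, read from the two fixed cameras. It stayed there until every flask was in the tray.
- **Flasks:** I gripped each one around its rim, twisted it a quarter turn and pulled it straight out. It then went upright into bay 3, 2 or 1.
- **Knocked flask:** While I was placing the third flask, the one in bay 2 got pushed about 33 mm off centre. My check pictures showed it, so I gripped it again and put it back in the middle.
- **Keeper shut:** I pushed the knob until the force peaked at about 7 N, fell to nearly zero and then met the stop.

**Last checks:**
- The knob is back within a fraction of a pixel of where it was when shut at the start.
- All three flasks look upright in the final pictures. The cameras put each one within about 5 mm of its bay centre; the limit is 20 mm.
- The gripper was clear of everything.
- I moved nothing near the jar, the tin or the wax block. They look unmoved in the pictures, but I did not measure them again.

The only disagreement was an early wrist-camera reading of the knob, about 6 mm off the fixed cameras. A closer look agreed with the fixed cameras, so I used those.

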